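# Lay the coffee board: drip filter on the cup, shaker left, dropper bottle right

## Task

Lay the wooden board for a drip coffee: stand the steel filter squarely on the brown cup that waits in the middle recess, set the press down inside the filter, and put the lid on the filter over it. Stand the sugar shaker in the recess to the left of the cup and the dropper bottle in the recess to its right, as you see them. Leave the cup in its recess, and leave the spice jar, the garlic and the brass jar lid where they are.

Things in the scene. Friction and masses are not known exactly. Their poses are not given: they have to be found in the camera images.
- board: Wooden serving board 126 x 252 x 16 mm, fixed. Origin: centre of its underside, z up, +y along it to the robot's left, +x away from the robot (turned up to 0.5 rad). A row of three round recesses, floors 12 mm above the origin (4 mm deep): middle, 74 mm wide, at the origin, holds the cup; left, 50 mm wide, at y = +85 mm; right, 50 mm wide, at y = -85 mm.
- cup: Dark brown glazed cup without a handle, open at the top, 72 mm across at the rim, 67 mm high, loose, standing upright in the board's middle recess. Origin at the centre of its underside.
- filter: Steel drip filter, loose, upright. Origin: centre of its underside. Foot 52 mm wide, 6 mm high; saucer 88 mm wide from 6 to 10 mm; chamber 60 mm outside, 55 inside, open on top, inner floor at 11 mm, rim at 54 mm. Grip the chamber outside, above the saucer. On the cup the foot goes into the mouth and the saucer rests on the rim: origin 61 mm above the cup's.
- press: Steel filter press, loose, upright. Origin: centre of its underside. Pierced disc 49 mm wide, 3 mm thick; thin stem; round grip 12 mm wide from 36 to 56 mm up. It goes disc down into the filter's chamber; seated, its origin is 11 mm above the filter's and its grip ends 13 mm above the chamber's rim. Press, filter and lid start in a row on the rack over the sink.
- lid: Steel lid of the filter, loose, right side up. Origin: centre of its lower edge. Skirt 68 mm outside, 64 inside, 6 mm deep; crown 49 mm wide up to 25.5 mm, hollow (room for the press's grip); round knob 15 mm wide from 28 to 42 mm up. The skirt slips over the chamber's rim and the seat in it rests on the rim: origin 48 mm above the filter's.
- shaker: Sugar shaker of clear glass with a domed, pierced grey metal top, 90 mm high, round, body 44 mm across up to 66 mm, top 34 mm across. Loose, upright. Origin at the centre of its underside. Shaker, dropper bottle and spice jar start in a row on the strip in front of the sink; the counter's edge, the rack and both rows run along the world's y axis turned +0.26 rad about z.
- dropper: Small brown glass dropper bottle with a black rubber bulb, 102 mm high, round, body 33 mm across up to 66 mm, bulb 13 mm across. Loose, upright. Origin at the centre of its underside.
- spice_jar: Bystander: straight glass spice jar with a broad flat screw cap, 44 mm across, 99 mm high, standing among the shaker and the bottle. Origin at the centre of its underside. Not to be moved.
- garlic: Bystander: bulb of garlic, 53 mm across, 52 mm high, behind the board. Origin at its underside. Not to be moved.
- old_lid: Bystander: flat brass-coloured jar lid, 52 mm across, 12 mm high, without knob, behind the board; it does not belong to the filter. Origin at its underside. Not to be moved.
There are look-alikes about, which are no part of the job. Leave any green or orange look-alike of the press alone.

How it is judged:
At the end, for the whole second after the job is handed in: Cup upright in the middle recess (8 mm); filter level on its rim (9 mm off axis); press on the chamber floor (8 mm); lid seated level on the chamber rim (7 mm); shaker on the floor of the left recess, dropper bottle of the right one (12 mm), upright; all released, at rest (horizontal distance between cup and board below 0.008 m and z of cup in the frame of board between 0.009 and 0.0145 m and angle between each of cup, filter, lid, shaker, dropper's own z axis and vertical below 0.09 rad and horizontal distance between filter and cup below 0.009 m and z of filter in the frame of cup between 0.057 and 0.065 m and horizontal distance between press and filter below 0.008 m and z of press in the frame of filter between 0.008 and 0.0145 m and angle between press's own z axis and vertical below 0.12 rad and horizontal distance between lid and filter below 0.007 m and z of lid in the frame of filter between 0.044 and 0.0515 m and x of shaker in the frame of board between -0.012 and 0.012 m and y of shaker in the frame of board between 0.073 and 0.097 m and z of shaker in the frame of board between 0.009 and 0.0145 m and x of dropper in the frame of board between -0.012 and 0.012 m and y of dropper in the frame of board between -0.097 and -0.073 m and z of dropper in the frame of board between 0.009 and 0.0145 m and linear speed of each of cup, filter, press, lid, shaker, dropper below 0.02 m/s); the robot touches nothing.
It fails at once if the spice jar is moved by more than 30 mm (distance of spice_jar from where it was at the start of the episode above 0.03 m).
It fails at once if the garlic bulb is moved by more than 30 mm (distance of garlic from where it was at the start of the episode above 0.03 m).
It fails at once if the brass jar lid is moved by more than 30 mm (distance of old_lid from where it was at the start of the episode above 0.03 m).
It also fails if it takes over 128 s, if anything falls off the work surface, if the arm or the gripper's body presses on something with over 40 N, if the wrist force passes 120 N, or if a joint passes its speed limit or range.

## Robot

A 6-joint arm with a two-finger parallel gripper is mounted at the origin on a cart in front of the work surface, level with it; the furniture and walls round the work are solid. World frame = base frame: x ahead of the robot, y to its left, z up, the work surface at z = 0. Lengths are in m, angles in rad, forces in N, time in s.
With the tool pointing down it reaches from about 0.375 to 0.9 m from the base axis. Payload 3.1 kg.
Tool frame: the origin (TCP) lies between the finger pads; the fingertips stand robot.finger_overhang ahead of it and the grasp point (between the pads) lies 3 mm ahead of it (robot.finger_overhang is the distance from the TCP to the fingertips, in m); z points along the fingers, y is the line along which they close (so a half turn about z gives the same grasp; the last joint's range is limited). The gripper opens to 87 mm and grips with 3 to 60 N. Pads are 19 mm wide; open, the fingers measure 117 mm over their backs; the gripper's body (75 mm by 190 mm) begins 51 mm behind the grasp point.
Start: joints at [0.936, 0.527, 1.433, -0, 1.181, -0.178], TCP at [0.275, 0.561, 0.245] pointing down, gripper open.
Joint ranges: [-3.08, 3.08], [-0.75, 2.2], [0.22, 2.44], [-1.43, 4.57], [0, 2.65], [-2.85, 2.85]. Speed limits (rad/s): [2.79, 2.79, 3.14, 3.14, 3.14, 3.14].

## Interface

Orientations are given as a unit quaternion [x, y, z, w].
In Python, from rig import get_obs, vision, hand_in, nets, robot gives the robot as it stands.
- The arm moves only by the tool apply_moves, never from a script. Its argument "series" is a list of rows, each an object with "offset": the shift along the world's x, y, z in cm, a list of three; "rot": the turn, a rotation vector about the world's x, y, z in degrees, a list of three. A call has 1 to 20 rows; each row is the pose to reach, as a shift and turn from the pose commanded when the call began; what a row does not reach only later rows make up. A row lasts 1/10 s, in which the tool goes at most 50 mm and 8.59 degrees, less where a joint would pass 70% of its speed; a pose out of reach is approached as far as the arm can. A call with a gripper value outside its range is refused whole. "hand" is the opening, from 0 (shut) to 1 (fully open), set as the call begins (left out, the last holds). The fingers move at their own pace and stop on an object; "newtons" is the grip in N (left out, the last holds). Time passes only in rows, so rows that repeat a pose let the fingers close. It gives the time, the measured TCP pose, the force, the opening and the grip force at its end, in the units of the state.
- get_obs(): the state, without advancing time (a new reading comes with each control period).
- vision.camera(name): name is "scene" or "top" or "wrist"; returns the picture (420x560x3 uint8, red, green, blue); there is no depth.
- vision.calibration(name): a dict with "K" (3x3 intrinsics, pixels), "R" (3x3) and "t" (3): a world point X has camera coordinates R X + t. Camera axes: x right, y down, z forward; pixel columns grow to the right and rows downward; lengths in m; the calibration is good to about 2 mm. A picture is of the moment at which its call begins: read the wrist's pose just before it. calibration takes no time and is no camera call; for the wrist camera it gives the pose at the moment of the call.
- hand_in(): hands the job in; it is judged then, once.
Trained networks look in the newest picture that a camera, given by its name, has taken for a name from the list of things; names that differ only in an ending like _2 or _b are one class to them, and where a whole thing is asked for, a point or a joint stands for the part that bears it (a point fixed in the world has none). Each returns a list of dicts, best first, with "conf" (0 to 1); they miss things now and then, are a little off and sometimes report something else, mostly with a low value. They report only what shows in the picture. A call takes as long as a camera call. They do not tell look-alikes from the thing itself.
- nets.search_frame(camera, query): "centre" ([x, y, z] in m, in world coordinates, good to about 4 mm: the middle of the surface that is visible of it).
- nets.spot_point(camera, query): "centre" ([x, y, z] in m, in world coordinates, good to about 4 mm: a listed point, or the origin of a listed thing).
The state is a dict: "time": time; "q": joint angles; "joint_velocities": joint speeds; "joint_torque": joint torques, N m; "position": TCP position; "tool_rot": TCP orientation; "ft_force": force on the tool from outside, world axes, zero at the start; "moment": the same for the moment, N m; "grip_width": finger opening in m; "grip_force": force on a finger pad.
Only numpy, scipy, OpenCV 4.12 (cv2) and the standard library are available. Lean on these libraries where they do the work, as an engineer would, in place of code of your own. Each camera call takes 0.05 s, during which the arm holds its last target. There are 200 camera calls.

## Working session

There is one attempt and no reset: what is moved stays moved. The work goes in short steps, Python scripts to look and compute and a tool call to move; the robot and the scene stay as the last step left them, time stands still between calls to the robot, and variables do not carry over. Pictures are saved under pics/ and viewed, at most 16 in all, crops included, and the job is handed in when it is done.

Besides the shell and the picture viewer there is one more tool, called after "Call:" as name([rows], argument=value, ...), one row to a line, values as JSON. apply_moves: Moves the arm, as the interface text tells. Its arguments: {"type":"object","properties":{"series":{"type":"array"},"hand":{"type":"number"},"newtons":{"type":"number"}},"required":["series"]}

```bash
ls; mkdir -p pics
cat > h.py <<'E'
from rig import get_obs, vision, hand_in, nets, robot
import numpy as np, cv2
def save(cam,name):
    im=vision.camera(cam); cv2.imwrite('pics/'+name,im[:,:,::-1]); return im
def pix(cam,X):
    c=vision.calibration(cam); p=np.array(c['K'])@(np.array(c['R'])@np.array(X)+np.array(c['t'])); return (p[:2]/p[2]).round(0)
def ray(cam,u,v,z):
    c=vision.calibration(cam);R=np.array(c['R']);t=np.array(c['t'])
    o=-R.T@t; d=R.T@np.linalg.inv(np.array(c['K']))@np.array([u,v,1.]); return o+d*(z-o[2])/d[2]
E
python3 - <<'E'
from h import *
print(robot.finger_overhang, get_obs()['position'],get_obs()['tool_rot'],get_obs()['time'])
a=save('scene','s0.png');b=save('top','t0.png')
for cam in('scene','top'):
  for n in 'board cup filter press lid shaker dropper spice_jar garlic old_lid'.split():
    print(cam,n,[(np.round(d['centre'],3).tolist(),pix(cam,d['centre']).tolist(),round(d['conf'],2)) for d in nets.spot_point(cam,n)[:4]])
print(get_obs()['time'])
E
```

```text
pics
0.022 [0.27469401 0.56063507 0.24357174] [ 2.25924567e-01  9.74144206e-01 -1.00181846e-03 -3.90933179e-04] 0.0
scene board [([0.498, 0.198, 0.004], [194.0, 174.0], 0.64)]
scene cup [([0.498, 0.2, 0.014], [193.0, 172.0], 0.63), ([0.701, 0.111, 0.001], [258.0, 168.0], 0.54)]
scene filter [([0.587, -0.144, 0.011], [270.0, 218.0], 0.64), ([0.7, 0.113, -0.0], [258.0, 168.0], 0.41)]
scene press [([0.611, -0.595, -0.003], [380.0, 322.0], 0.8), ([0.639, -0.262, 0.015], [308.0, 233.0], 0.7), ([0.567, -0.46, -0.0], [331.0, 293.0], 0.63)]
scene lid [([0.555, -0.036, 0.013], [243.0, 202.0], 0.57)]
scene shaker [([0.442, -0.078, 0.003], [216.0, 226.0], 0.72)]
scene dropper [([0.519, -0.346, -0.003], [289.0, 273.0], 0.78)]
scene spice_jar [([0.475, -0.178, -0.002], [243.0, 243.0], 0.74)]
scene garlic [([0.701, 0.111, 0.001], [258.0, 168.0], 0.51)]
scene old_lid [([0.685, 0.184, 0.001], [244.0, 160.0], 0.4)]
top board [([0.5, 0.206, 0.003], [176.0, 225.0], 0.73)]
top cup [([0.498, 0.201, 0.018], [176.0, 224.0], 0.66)]
top filter [([0.582, -0.137, 0.012], [278.0, 206.0], 0.64), ([0.438, -0.078, -0.003], [258.0, 246.0], 0.56)]
top press [([0.565, -0.459, 0.0], [372.0, 215.0], 0.69), ([0.607, -0.589, 0.002], [409.0, 205.0], 0.65), ([0.642, -0.261, 0.01], [314.0, 192.0], 0.53)]
top lid [([0.551, -0.039, 0.016], [249.0, 213.0], 0.66)]
top shaker [([0.44, -0.077, -0.006], [258.0, 246.0], 0.47)]
top dropper [([0.519, -0.342, -0.001], [338.0, 226.0], 0.59)]
top spice_jar [([0.474, -0.178, -0.003], [289.0, 237.0], 0.57)]
top garlic [([0.703, 0.11, -0.002], [210.0, 175.0], 0.65)]
top old_lid [([0.683, 0.186, 0.001], [188.0, 178.0], 0.53)]
1.1
```

Run:
```python
import cv2
a=cv2.imread('pics/s0.png');b=cv2.imread('pics/t0.png')
cv2.imwrite('pics/s0c.png',cv2.resize(a[130:350,140:420],(760,597),interpolation=cv2.INTER_CUBIC))
cv2.imwrite('pics/t0c.png',cv2.resize(b[140:280,130:430],(800,373),interpolation=cv2.INTER_CUBIC))
```

```text
(no output)
```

View pics/s0c.png

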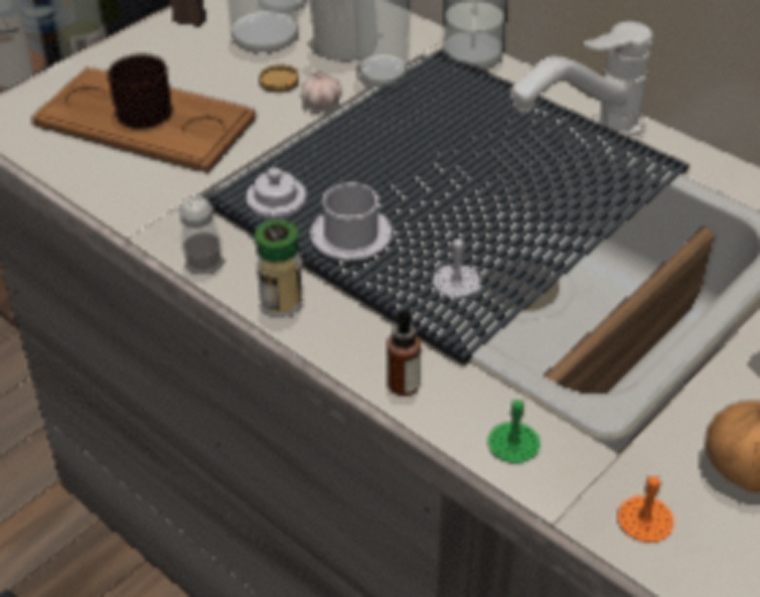

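View pics/t0c.png

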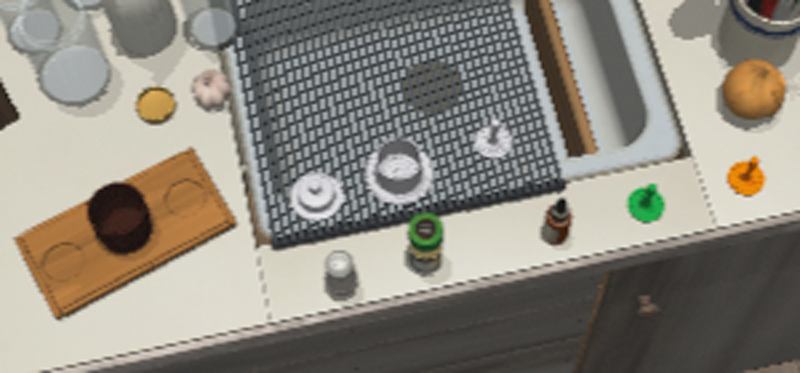

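The scene is clear. Three things could be the press: steel at crop px (457,270), green (515,440) and orange (647,515). The steel one on the rack is the one meant, because it stands in a row with the lid (275,190) and the filter (350,225), and the green and orange ones are excluded. The board lies upper left with the dark cup at (140,90). Shaker (200,235), spice jar with green cap (278,270) and dropper (404,360) stand along the front strip.

Run:
```python
from h import *
c=vision.calibration('wrist');R=np.array(c['R']);print(c['K'],R.round(3),(-R.T@c['t']).round(3))
s=2.6667
pts=[ray('top',130+u/s,140+v/s,0.016) for u,v in[(18,238),(62,315),(190,150),(235,222)]]
print(np.round(pts,3)); d=(pts[0]+pts[1]-pts[2]-pts[3]);print(np.arctan2(-d[0],d[1]), np.mean(pts,0))
```

```text
[[359.83356625   0.         279.30636816]
 [  0.         359.83356625 209.48380219]
 [  0.           0.           1.        ]] [[ 0.44   0.898 -0.001]
 [ 0.86  -0.421  0.287]
 [ 0.258 -0.127 -0.958]] [0.204 0.596 0.385]
[[0.475 0.331 0.016]
 [0.375 0.261 0.016]
 [0.607 0.129 0.016]
 [0.507 0.061 0.016]]
0.5814788027943748 [0.49113863 0.19537389 0.016     ]
```

Call:
apply_moves([
  {"offset": [21.5, -34.5, 0], "rot": [0, 0, -36]},
  {"offset": [21.5, -34.5, 0], "rot": [0, 0, -36]},
  {"offset": [21.5, -34.5, 0], "rot": [0, 0, -36]},
  {"offset": [21.5, -34.5, 0], "rot": [0, 0, -36]},
  {"offset": [21.5, -34.5, 0], "rot": [0, 0, -36]},
  {"offset": [21.5, -34.5, 0], "rot": [0, 0, -36]},
  {"offset": [21.5, -34.5, 0], "rot": [0, 0, -36]},
  {"offset": [21.5, -34.5, 0], "rot": [0, 0, -36]},
  {"offset": [21.5, -34.5, 0], "rot": [0, 0, -36]},
  {"offset": [21.5, -34.5, 0], "rot": [0, 0, -36]},
  {"offset": [21.5, -34.5, 0], "rot": [0, 0, -36]},
  {"offset": [21.5, -34.5, 0], "rot": [0, 0, -36]},
])

```text
time: 2.3
position: [0.489, 0.2175, 0.2445]
tool_rot: [0.515, 0.857, -0.0, -0.0]
ft_force: [0.0, 0.2, -0.3]
grip_width: 0.0869
grip_force: 0.0
```

Run:
```python
from h import *
im=save('wrist','w1.png'); np.savez('w1.npz',**vision.calibration('wrist'))
print(get_obs()['position'])
for n in 'board','cup': print(n,[(np.round(d['centre'],4).tolist(),pix('wrist',d['centre']).tolist(),round(d['conf'],2)) for d in nets.spot_point('wrist',n)[:3]])
```

```text
[0.48901416 0.21760221 0.24450427]
board []
cup [([0.5004, 0.1984, 0.0087], [280.0, 199.0], 0.85)]
```

View pics/w1.png

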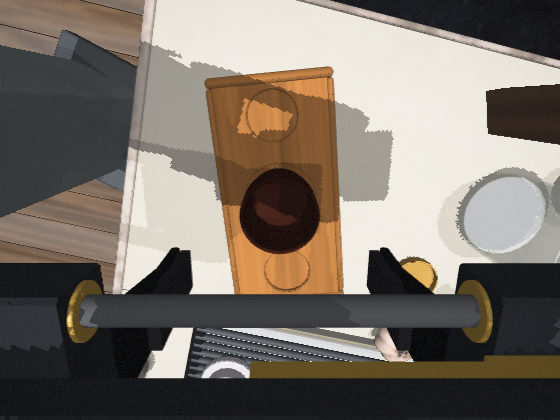

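The wrist view shows the board with the left recess at about (272,115), the right one at (288,269), and the cup rim around (280,208). I'll fit these with the model outlines.

```bash
cat >> h.py <<'E'
from scipy.optimize import minimize
T=np.linspace(0,2*np.pi,180,endpoint=False)
def proj(c,P):
    p=(np.asarray(P)@np.array(c['R']).T+np.array(c['t']))@np.array(c['K']).T; return p[:,:2]/p[:,2:]
def circ(x,y,z,r): return np.c_[x+r*np.cos(T),y+r*np.sin(T),0*T+z]
def samp(m,p): 
    p=p.astype(np.float32); return cv2.remap(m,p[:,0].reshape(-1,1),p[:,1].reshape(-1,1),cv2.INTER_LINEAR,borderMode=cv2.BORDER_REPLICATE).ravel()
def fit(f,x0,d):   # grid then simplex, minimise f
    best=min((f(np.array(x0)+np.array(g)),tuple(g)) for g in np.stack(np.meshgrid(*[np.linspace(-a,a,9) for a in d]),-1).reshape(-1,len(d)))
    r=minimize(f,np.array(x0)+best[1],method='Nelder-Mead',options=dict(xatol=1e-5,fatol=1e-4,initial_simplex=None)); return r.x,r.fun
def grad(im,s=1.2):
    g=cv2.GaussianBlur(im,(0,0),s).astype(np.float32); return np.sqrt(sum(cv2.Sobel(g[:,:,k],cv2.CV_32F,*o)**2 for k in range(3) for o in((1,0),(0,1))))
E
python3 - <<'E'
from h import *
c=dict(np.load('w1.npz')); im=cv2.imread('pics/w1.png')
g=cv2.cvtColor(im,cv2.COLOR_BGR2GRAY); bh=cv2.GaussianBlur(cv2.morphologyEx(g,cv2.MORPH_BLACKHAT,np.ones((7,7))),(0,0),1.).astype(np.float32)
for z in(.010,.016,.022):
  def f(v):
    y=np.array([-np.sin(v[2]),np.cos(v[2])]); L=v[:2]+.085*y; Rr=v[:2]-.085*y
    return -(samp(np.minimum(bh,25),proj(c,circ(*L,z,.025))).mean()+samp(np.minimum(bh,25),proj(c,circ(*Rr,z,.025))).mean())
  v,q=fit(f,[.497,.2,.5],[.012,.012,.1]); print(z,v.round(4),q)
  if z==.016: b=v
def ind(s,z):
  y=np.array([-np.sin(b[2]),np.cos(b[2])]);p=b[:2]+s*.085*y
  return fit(lambda v:-samp(bh,proj(c,circ(*v,z,.025))).mean(),p,[.005,.005])
for z in (.01,.016,.022):
  l,r=ind(1,z)[0],ind(-1,z)[0]; print(z,l.round(4),r.round(4),np.linalg.norm(l-r))
y=np.array([-np.sin(b[2]),np.cos(b[2])])
gm=np.minimum(grad(im),120)
for z in(.073,.079,.085):
  v,q=fit(lambda v:-samp(gm,proj(c,circ(*v,z,.036))).mean(),b[:2],[.008,.008]);print('cup',z,v.round(4),q)
  if z==.079: cu=v
for k,(p,r,z) in enumerate([(b[:2]+.085*y,.025,.016),(b[:2]-.085*y,.025,.016),(cu,.036,.079)]):
  cv2.polylines(im,[(proj(c,circ(*p,z,r))*8).astype(np.int32)],True,(0,255,0),1,cv2.LINE_AA,3)
cv2.imwrite('pics/w1f.png',cv2.resize(im[60:300,180:380],(600,600*240//200)[:2])[:600])
print('L',(b[:2]+.085*y).round(4),'R',(b[:2]-.085*y).round(4))
E
```

```text
0.01 [0.4985 0.2007 0.5835] -30.787376403808594
0.016 [0.4982 0.2017 0.5829] -34.11451721191406
0.022 [0.4974 0.2028 0.582 ] -29.76104736328125
0.01 [0.4509 0.2723] [0.5463 0.1282] 0.17280328089718558
0.016 [0.4512 0.2725] [0.5446 0.1311] 0.1693854152226111
0.022 [0.4514 0.2727] [0.5428 0.1339] 0.16625695882351865
cup 0.073 [0.4978 0.2013] -92.32701873779297
cup 0.079 [0.4965 0.2036] -99.19286346435547
cup 0.085 [0.4957 0.2058] -100.8080062866211
L [0.4514 0.2727] R [0.545  0.1307]
```

View pics/w1f.png

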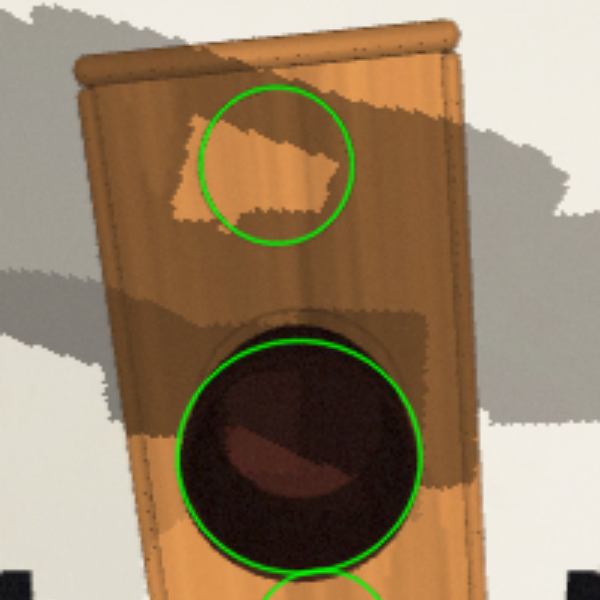

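The fit is good: yaw 0.583, and the recess spacing comes out at 0.1694 against 0.170, which confirms the 16 mm height. Next, the row of shaker and dropper.

Call:
apply_moves([
  {"offset": [-4.4, -26.5, 0], "rot": [0, 0, -13]},
  {"offset": [-4.4, -26.5, 0], "rot": [0, 0, -13]},
  {"offset": [-4.4, -26.5, 0], "rot": [0, 0, -13]},
  {"offset": [-4.4, -26.5, 0], "rot": [0, 0, -13]},
  {"offset": [-4.4, -26.5, 0], "rot": [0, 0, -13]},
  {"offset": [-4.4, -26.5, 0], "rot": [0, 0, -13]},
  {"offset": [-4.4, -26.5, 0], "rot": [0, 0, -13]},
  {"offset": [-4.4, -26.5, 0], "rot": [0, 0, -13]},
])

```text
time: 3.25
position: [0.446, -0.0482, 0.2446]
tool_rot: [0.61, 0.793, 0.0, -0.0]
ft_force: [-0.3, -0.7, 0.1]
grip_width: 0.087
grip_force: 0.0
```

Run:
```python
from h import *
im=save('wrist','w2.png'); np.savez('w2.npz',**vision.calibration('wrist'))
o=get_obs();print(o['position'],o['time'])
for n in 'shaker lid filter spice_jar'.split(): print(n,[(np.round(d['centre'],4).tolist(),pix('wrist',d['centre']).tolist(),round(d['conf'],2)) for d in nets.spot_point('wrist',n)[:3]])
```

```text
[ 0.44602153 -0.04772602  0.24457777] 3.3
shaker [([0.4426, -0.0777, 0.001], [269.0, 203.0], 0.85)]
lid [([0.5532, -0.0324, 0.0102], [379.0, 192.0], 0.89)]
filter [([0.5846, -0.145, 0.0118], [373.0, 290.0], 0.95)]
spice_jar [([0.4783, -0.177, -0.002], [277.0, 287.0], 0.71)]
```

View pics/w2.png

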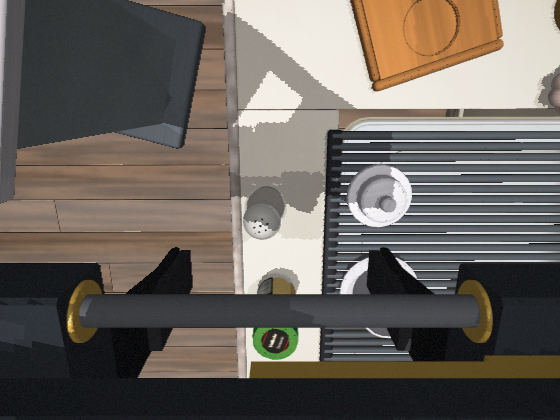

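Run:
```python
from h import *
c=dict(np.load('w2.npz')); im=cv2.imread('pics/w2.png'); gm=np.minimum(grad(im),120)
for n,x0,r,zs in [('dome',[.4417,-.0775],.017,(.066,.07,.076,.08)),('body',[.4417,-.0775],.022,(0,.003)),('lid',[.553,-.036],.034,(.005,.010,.015,.020,.025))]:
  for z in zs: 
    v,q=fit(lambda v:-samp(gm,proj(c,circ(*v,z,r))).mean(),x0,[.006,.006]);print(n,z,v.round(4),round(q,1),proj(c,circ(*v,z,r)).mean(0).round(0))
```

```text
dome 0.066 [ 0.4373 -0.079 ] -96.8 [261. 221.]
dome 0.07 [ 0.4373 -0.0777] -100.3 [262. 221.]
dome 0.076 [ 0.437  -0.0756] -103.3 [261. 221.]
dome 0.08 [ 0.437  -0.0743] -103.9 [262. 221.]
body 0 [ 0.4394 -0.0825] -97.2 [265. 206.]
body 0.003 [ 0.4391 -0.0818] -97.0 [265. 206.]
lid 0.005 [ 0.5566 -0.0391] -119.9 [379. 197.]
lid 0.01 [ 0.5553 -0.0386] -119.9 [379. 197.]
lid 0.015 [ 0.5538 -0.0381] -119.9 [379. 197.]
lid 0.02 [ 0.5503 -0.036 ] -118.5 [378. 196.]
lid 0.025 [ 0.5487 -0.0334] -118.1 [379. 194.]
```

Call:
apply_moves([
  {"offset": [-0.7, -3.0, -3]},
  {"offset": [-0.7, -3.0, -8]},
  {"offset": [-0.7, -3.0, -12]},
  {"offset": [-0.7, -3.0, -16]},
  {"offset": [-0.7, -3.0, -19.1]},
  {"offset": [-0.7, -3.0, -19.1]},
  {"offset": [-0.7, -3.0, -19.1]},
])

```text
schema error: expected keys offset, rot
```

Call:
apply_moves([
  {"offset": [0, 0, 0]},
  {"offset": [0, 0, 0]},
  {"offset": [0, 0, 0]},
  {"offset": [0, 0, 0]},
  {"offset": [0, 0, 0]},
  {"offset": [0, 0, 0]},
  {"offset": [0, 0, 0]},
  {"offset": [0, 0, 0]},
], hand=0.3, newtons=20)

```text
schema error: expected keys offset, rot
```

Call:
apply_moves([
  {"offset": [-0.7, -3.0, -3], "rot": [0, 0, 0]},
  {"offset": [-0.7, -3.0, -8], "rot": [0, 0, 0]},
  {"offset": [-0.7, -3.0, -12], "rot": [0, 0, 0]},
  {"offset": [-0.7, -3.0, -16], "rot": [0, 0, 0]},
  {"offset": [-0.7, -3.0, -19.1], "rot": [0, 0, 0]},
  {"offset": [-0.7, -3.0, -19.1], "rot": [0, 0, 0]},
  {"offset": [-0.7, -3.0, -19.1], "rot": [0, 0, 0]},
])

```text
time: 4.2
position: [0.4391, -0.0782, 0.0535]
tool_rot: [0.609, 0.793, -0.0, -0.001]
ft_force: [0.5, -0.6, -0.2]
grip_width: 0.0873
grip_force: 0.0
```

Call:
apply_moves([
  {"offset": [0, 0, 0], "rot": [0, 0, 0]},
  {"offset": [0, 0, 0], "rot": [0, 0, 0]},
  {"offset": [0, 0, 0], "rot": [0, 0, 0]},
  {"offset": [0, 0, 0], "rot": [0, 0, 0]},
  {"offset": [0, 0, 0], "rot": [0, 0, 0]},
  {"offset": [0, 0, 0], "rot": [0, 0, 0]},
  {"offset": [0, 0, 0], "rot": [0, 0, 0]},
  {"offset": [0, 0, 0], "rot": [0, 0, 0]},
], hand=0.3, newtons=20)

```text
time: 5.0
position: [0.4389, -0.0788, 0.0536]
tool_rot: [0.61, 0.793, -0.0, -0.0]
ft_force: [-0.7, -0.4, 1.0]
grip_width: 0.04
grip_force: 19.8
```

Call:
apply_moves([
  {"offset": [0, 0, 4], "rot": [0, 0, 0]},
  {"offset": [0, 0, 9], "rot": [0, 0, 0]},
  {"offset": [0, 0, 13], "rot": [0, 0, 0]},
  {"offset": [0, 0, 13], "rot": [0, 0, 0]},
])

```text
time: 5.4
position: [0.442, -0.0799, 0.1878]
tool_rot: [0.609, 0.793, 0.001, 0.005]
ft_force: [0.0, 0.9, -1.2]
grip_width: 0.0403
grip_force: 19.7
```

Run:
```python
from h import *
im=save('wrist','w3.png'); np.savez('w3.npz',**vision.calibration('wrist'))
o=get_obs();print(o['position'],o['time'],o['grip_width'])
for cam in('scene','top','wrist'):
  if cam!='wrist': save(cam,cam+'3.png')
  for n in ['shaker']: print(cam,[(np.round(d['centre'],4).tolist(),round(d['conf'],2)) for d in nets.spot_point(cam,n)[:3]])
a=im[180:380,180:380,::-1]; a=cv2.resize(a,(500,500))
s=cv2.imread('pics/scene3.png'); p=pix('scene',o['position']).astype(int);
s=cv2.resize(s[p[1]-35:p[1]+45,max(p[0]-40,0):p[0]+40],(300,300)); out=np.zeros((500,800,3),np.uint8); out[:,:500]=a; out[:300,500:]=s
cv2.imwrite('pics/c3.png',out)
```

```text
[ 0.44052952 -0.07937949  0.185687  ] 5.45 0.04008890820441306
scene [([0.449, -0.0768, 0.1325], 0.79)]
top []
wrist [([0.4433, -0.0774, 0.1351], 0.86)]
```

View pics/c3.png

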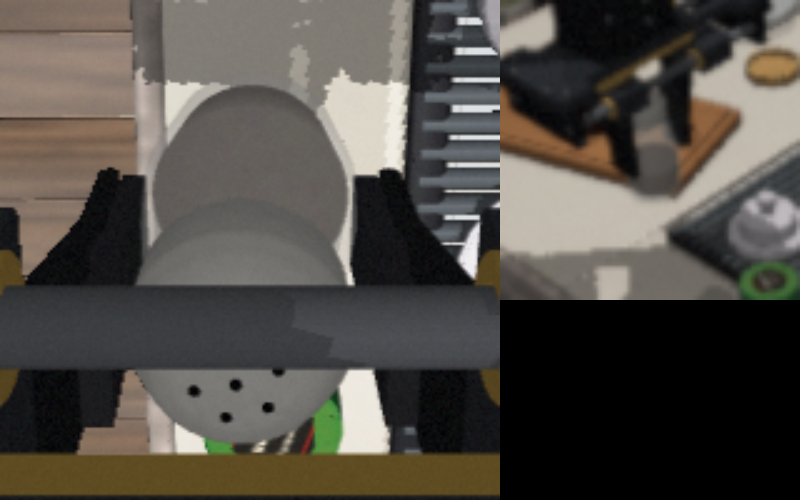

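Run:
```python
from h import *
from scipy.spatial.transform import Rotation as Ro
o=get_obs(); Rt=Ro.from_quat(o['tool_rot']).as_matrix(); tx=Rt[:2,0];ty=Rt[:2,1]; p=np.array(o['position'])
print(p,Rt[:,2].round(4))
c=dict(np.load('w3.npz')); im=cv2.imread('pics/w3.png'); gm=np.minimum(grad(im),100); gm[293:330]=0; gm[360:]=0
for z,r in((.062,.017),(.066,.017),(.07,.017),(.0,.022),(.01,.022)):
  f=lambda v:-samp(gm,proj(c,circ(*(p[:2]+v[0]*tx+v[1]*ty),p[2]-.053+z,r))).mean()
  v,q=fit(f,[0,0],[.006,.006]);print(z,r,v.round(4),round(q,1))
```

```text
[ 0.4379115  -0.07835078  0.18200487] [-0.0037  0.0017 -1.    ]
0.062 0.017 [0.0178 0.0025] -76.7
0.066 0.017 [-0.006   0.0056] -32.1
0.07 0.017 [-0.0029  0.0049] -33.1
0.0 0.022 [-0.0063  0.003 ] -62.1
0.01 0.022 [-0.0038  0.003 ] -68.7
```

Run:
```python
from h import *
from scipy.spatial.transform import Rotation as Ro
o=get_obs();c=vision.calibration('wrist'); im=save('wrist','w4.png')
Rt=Ro.from_quat(o['tool_rot']).as_matrix(); tx=Rt[:2,0];ty=Rt[:2,1]; p=np.array(o['position'])
print(o['time'],p)
for s in(-.006,-.003,0,.003,.006):
  f=lambda z,r:proj(c,circ(*(p[:2]+s*tx),p[2]-.053+z,r))
  print(s,'body top',[f(z,.022)[:,1].min().round(1) for z in(0,.003)],'dome bottom',[f(z,.017)[:,1].max().round(1) for z in(.066,.075,.08)], 'cols',f(0,.022)[:,0].min().round(),f(0,.022)[:,0].max().round())
g=cv2.cvtColor(im,cv2.COLOR_RGB2GRAY)
print(g[200:226,280].tolist()); print(g[345:366,276].tolist()); print(g[240,225:340].tolist())
```

```text
5.7 [ 0.4379115  -0.07835078  0.18200487]
-0.006 body top [np.float64(218.5), np.float64(220.2)] dome bottom [np.float64(355.3), np.float64(370.6), np.float64(379.9)] cols 242.0 317.0
-0.003 body top [np.float64(213.4), np.float64(215.0)] dome bottom [np.float64(349.2), np.float64(364.2), np.float64(373.4)] cols 242.0 317.0
0 body top [np.float64(208.3), np.float64(209.9)] dome bottom [np.float64(343.1), np.float64(357.8), np.float64(366.8)] cols 241.0 318.0
0.003 body top [np.float64(203.2), np.float64(204.6)] dome bottom [np.float64(336.9), np.float64(351.3), np.float64(360.1)] cols 241.0 318.0
0.006 body top [np.float64(198.0), np.float64(199.4)] dome bottom [np.float64(330.6), np.float64(344.8), np.float64(353.4)] cols 241.0 318.0
[125, 125, 124, 124, 126, 126, 126, 126, 122, 125, 125, 124, 123, 123, 77, 74, 74, 77, 78, 85, 85, 90, 94, 97, 96, 93]
[119, 119, 116, 117, 120, 118, 119, 116, 112, 110, 108, 110, 107, 120, 120, 119, 97, 79, 74, 77, 78]
[95, 100, 97, 99, 97, 98, 100, 96, 98, 97, 99, 100, 99, 97, 107, 144, 149, 154, 159, 159, 133, 91, 93, 92, 93, 95, 96, 91, 94, 93, 93, 92, 94, 94, 94, 97, 93, 96, 95, 94, 94, 96, 97, 96, 97, 96, 98, 96, 96, 97, 96, 98, 96, 95, 97, 97, 97, 94, 97, 96, 96, 96, 96, 96, 97, 97, 96, 96, 95, 97, 95, 96, 96, 92, 95, 97, 95, 98, 95, 97, 98, 97, 97, 95, 94, 93, 93, 96, 103, 149, 191, 192, 187, 186, 200, 214, 216, 215, 216, 214, 216, 215, 215, 215, 214, 214, 215, 213, 215, 215, 215, 215, 215, 221, 236]
```

Call:
apply_moves([
  {"offset": [0.2, 4, 0], "rot": [0, 0, 3]},
  {"offset": [0.4, 9, 0], "rot": [0, 0, 6]},
  {"offset": [0.6, 14, 0], "rot": [0, 0, 10]},
  {"offset": [0.8, 19, 0], "rot": [0, 0, 14]},
  {"offset": [1.0, 24, 0], "rot": [0, 0, 18.4]},
  {"offset": [1.1, 29, 0], "rot": [0, 0, 18.4]},
  {"offset": [1.3, 33, 0], "rot": [0, 0, 18.4]},
  {"offset": [1.3, 35.1, 0], "rot": [0, 0, 18.4]},
  {"offset": [1.3, 35.1, 0], "rot": [0, 0, 18.4]},
  {"offset": [1.3, 35.1, 0], "rot": [0, 0, 18.4]},
  {"offset": [1.3, 35.1, 0], "rot": [0, 0, 18.4]},
  {"offset": [1.3, 35.1, 0], "rot": [0, 0, 18.4]},
])

```text
time: 6.95
position: [0.452, 0.2709, 0.1832]
tool_rot: [0.476, 0.88, -0.001, -0.0]
ft_force: [-0.1, 0.6, -1.3]
grip_width: 0.0402
grip_force: 19.7
```

Run:
```python
from h import *
save('wrist','w5.png'); print(get_obs()['position'],get_obs()['time'],[d['centre'] for d in nets.spot_point('wrist','shaker')])
```

```text
[0.45212699 0.27099038 0.18335682] 7.0 [[0.4504, 0.2755, 0.1305]]
```

Call:
apply_moves([
  {"offset": [-0.1, 0.2, -3], "rot": [0, 0, 0]},
  {"offset": [-0.1, 0.2, -6], "rot": [0, 0, 0]},
  {"offset": [-0.1, 0.2, -8.5], "rot": [0, 0, 0]},
  {"offset": [-0.1, 0.2, -10], "rot": [0, 0, 0]},
  {"offset": [-0.1, 0.2, -10.6], "rot": [0, 0, 0]},
  {"offset": [-0.1, 0.2, -10.9], "rot": [0, 0, 0]},
  {"offset": [-0.1, 0.2, -11.2], "rot": [0, 0, 0]},
  {"offset": [-0.1, 0.2, -11.5], "rot": [0, 0, 0]},
  {"offset": [-0.1, 0.2, -11.8], "rot": [0, 0, 0]},
  {"offset": [-0.1, 0.2, -11.8], "rot": [0, 0, 0]},
  {"offset": [-0.1, 0.2, -11.8], "rot": [0, 0, 0]},
])

```text
time: 8.15
position: [0.4512, 0.2742, 0.0658]
tool_rot: [0.475, 0.88, 0.0, 0.0]
ft_force: [0.2, -0.1, -1.7]
grip_width: 0.0403
grip_force: 19.7
```

Call:
apply_moves([
  {"offset": [0, -0.1, -0.1], "rot": [0, 0, 0]},
  {"offset": [0, -0.1, -0.1], "rot": [0, 0, 0]},
  {"offset": [0, -0.1, -0.1], "rot": [0, 0, 0]},
  {"offset": [0, -0.1, -0.1], "rot": [0, 0, 0]},
])

```text
time: 8.55
position: [0.4514, 0.2737, 0.0656]
tool_rot: [0.475, 0.88, 0.001, 0.0]
ft_force: [-0.8, 1.5, 6.0]
grip_width: 0.0404
grip_force: 20.2
```

Call:
apply_moves([
  {"offset": [0, 0, 0], "rot": [0, 0, 0]},
  {"offset": [0, 0, 0], "rot": [0, 0, 0]},
  {"offset": [0, 0, 0], "rot": [0, 0, 0]},
  {"offset": [0, 0, 0], "rot": [0, 0, 0]},
  {"offset": [0, 0, 4], "rot": [0, 0, 0]},
  {"offset": [0, 0, 8], "rot": [0, 0, 0]},
  {"offset": [0, 0, 13], "rot": [0, 0, 0]},
  {"offset": [0, 0, 18], "rot": [0, 0, 0]},
  {"offset": [0, 0, 18], "rot": [0, 0, 0]},
], hand=1)

```text
time: 9.45
position: [0.4551, 0.2747, 0.2513]
tool_rot: [0.475, 0.88, 0.006, 0.005]
ft_force: [1.8, 0.4, -0.9]
grip_width: 0.0869
grip_force: 0.0
```

Run:
```python
from h import *
save('wrist','w6.png'); save('scene','s6.png'); save('top','t6.png'); print(get_obs()['position'],get_obs()['time'])
for cam in('wrist','scene','top'):
  print(cam,[d['centre'] for d in nets.spot_point(cam,'shaker')])
  if cam!='wrist':print([d['centre'] for d in nets.spot_point(cam,'dropper')])
im=cv2.imread('pics/w6.png');cv2.imwrite('pics/w6c.png',cv2.resize(im[30:300,180:400],(560,600)))
```

```text
[0.45041554 0.27291135 0.24418761] 9.6
wrist [[0.4524, 0.2785, 0.0111]]
scene [[0.4578, 0.277, 0.0133]]
[[0.5182, -0.344, -0.0039]]
top [[0.4516, 0.2739, 0.0105], [0.5827, -0.1396, 0.0127]]
[[0.5191, -0.3416, 0.0008]]
```

View pics/w6c.png

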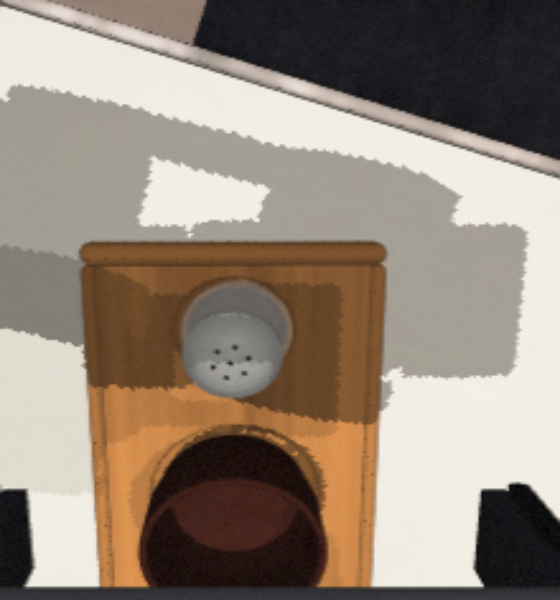

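The shaker stands in its recess (crop (237,340), concentric with it). Next is the dropper.

Call:
apply_moves([
  {"offset": [0.6, -5, 0], "rot": [0, 0, -3]},
  {"offset": [1.2, -10, 0], "rot": [0, 0, -6]},
  {"offset": [1.7, -15, 0], "rot": [0, 0, -9]},
  {"offset": [2.2, -20, 0], "rot": [0, 0, -12]},
  {"offset": [2.8, -25, 0], "rot": [0, 0, -15]},
  {"offset": [3.3, -30, 0], "rot": [0, 0, -18.4]},
  {"offset": [3.8, -35, 0], "rot": [0, 0, -18.4]},
  {"offset": [4.3, -40, 0], "rot": [0, 0, -18.4]},
  {"offset": [4.8, -45, 0], "rot": [0, 0, -18.4]},
  {"offset": [5.3, -50, 0], "rot": [0, 0, -18.4]},
  {"offset": [5.8, -54, 0], "rot": [0, 0, -18.4]},
  {"offset": [6.3, -57, 0], "rot": [0, 0, -18.4]},
  {"offset": [6.3, -58.7, 0], "rot": [0, 0, -18.4]},
  {"offset": [6.3, -58.7, 0], "rot": [0, 0, -18.4]},
  {"offset": [6.3, -58.7, 0], "rot": [0, 0, -18.4]},
  {"offset": [6.3, -58.7, 0], "rot": [0, 0, -18.4]},
])

```text
time: 11.45
position: [0.5137, -0.3116, 0.2442]
tool_rot: [0.609, 0.793, 0.0, -0.001]
ft_force: [-0.5, 0.0, -0.7]
grip_width: 0.0868
grip_force: 0.0
```

Run:
```python
from h import *
o=get_obs();c=vision.calibration('wrist');im=save('wrist','w7.png'); np.savez('w7.npz',**c); print(o['position'],o['time'],o['q'])
print([d['centre'] for d in nets.spot_point('wrist','dropper')])
im=im[:,:,::-1];gm=np.minimum(grad(im),100)
for z,r in((.0,.0165),(.003,.0165),(.06,.0165),(.066,.0165)):
  f=lambda v:-samp(gm,proj(c,circ(*v,z,r))).mean()
  v,q=fit(f,[.5185,-.3435],[.008,.008]);print(z,r,v.round(4),round(q,1))
cv2.imwrite('pics/w7c.png',cv2.resize(im[150:300,200:350],(500,500)))
```

```text
[ 0.51367757 -0.31159193  0.24422693] 11.45 [-7.31296940e-01  4.95827328e-01  1.49432283e+00  5.07355999e-04
  1.15363539e+00 -9.92869108e-01]
[[0.5182, -0.3398, 0.0012]]
0.0 0.0165 [ 0.52   -0.3416] -93.6
0.003 0.0165 [ 0.5194 -0.3409] -93.7
0.06 0.0165 [ 0.5198 -0.3434] -99.4
0.066 0.0165 [ 0.5192 -0.3415] -98.8
```

View pics/w7c.png

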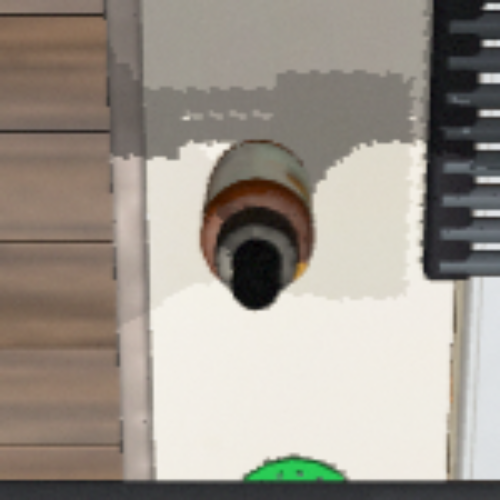

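Dropper base at crop (258,200), bulb at (258,272), standing upright. The fits at base and shoulder height agree on (0.5195,-0.342).

Call:
apply_moves([
  {"offset": [0.6, -2.7, -3], "rot": [0, 0, 0]},
  {"offset": [0.6, -2.7, -8], "rot": [0, 0, 0]},
  {"offset": [0.6, -2.7, -12], "rot": [0, 0, 0]},
  {"offset": [0.6, -2.7, -16], "rot": [0, 0, 0]},
  {"offset": [0.6, -2.7, -18.2], "rot": [0, 0, 0]},
  {"offset": [0.6, -2.7, -18.2], "rot": [0, 0, 0]},
  {"offset": [0.6, -2.7, -18.2], "rot": [0, 0, 0]},
])

```text
time: 12.25
position: [0.5205, -0.3403, 0.063]
tool_rot: [0.609, 0.793, 0.0, 0.0]
ft_force: [1.8, -0.6, 0.8]
grip_width: 0.0869
grip_force: 0.0
```

Call:
apply_moves([
  {"offset": [0, 0, 0], "rot": [0, 0, 0]},
  {"offset": [0, 0, 0], "rot": [0, 0, 0]},
  {"offset": [0, 0, 0], "rot": [0, 0, 0]},
  {"offset": [0, 0, 0], "rot": [0, 0, 0]},
  {"offset": [0, 0, 0], "rot": [0, 0, 0]},
  {"offset": [0, 0, 0], "rot": [0, 0, 0]},
  {"offset": [0, 0, 0], "rot": [0, 0, 0]},
  {"offset": [0, 0, 0], "rot": [0, 0, 0]},
], hand=0.2, newtons=20)

```text
time: 13.05
position: [0.5199, -0.3408, 0.0624]
tool_rot: [0.61, 0.793, -0.0, -0.0]
ft_force: [0.1, 0.1, 0.8]
grip_width: 0.0317
grip_force: 20.0
```

Call:
apply_moves([
  {"offset": [0, 0, 4], "rot": [0, 0, 0]},
  {"offset": [0, 0, 9], "rot": [0, 0, 0]},
  {"offset": [0, 3, 13], "rot": [0, 0, 0]},
  {"offset": [0.3, 8, 14], "rot": [0, 0, 3]},
  {"offset": [0.5, 13, 14], "rot": [0, 0, 6]},
  {"offset": [0.8, 18, 14], "rot": [0, 0, 9]},
  {"offset": [1.1, 23, 14], "rot": [0, 0, 12]},
  {"offset": [1.4, 28, 14], "rot": [0, 0, 15]},
  {"offset": [1.7, 33, 14], "rot": [0, 0, 18.4]},
  {"offset": [2, 38, 14], "rot": [0, 0, 18.4]},
  {"offset": [2.3, 43, 14], "rot": [0, 0, 18.4]},
  {"offset": [2.5, 46, 14], "rot": [0, 0, 18.4]},
  {"offset": [2.5, 47.3, 14], "rot": [0, 0, 18.4]},
  {"offset": [2.5, 47.3, 14], "rot": [0, 0, 18.4]},
  {"offset": [2.5, 47.3, 14], "rot": [0, 0, 18.4]},
  {"offset": [2.5, 47.3, 14], "rot": [0, 0, 18.4]},
  {"offset": [2.5, 47.3, 14], "rot": [0, 0, 18.4]},
])

```text
time: 14.75
position: [0.5452, 0.1306, 0.2025]
tool_rot: [0.476, 0.879, -0.0, -0.0]
ft_force: [0.2, -0.4, -0.7]
grip_width: 0.0313
grip_force: 20.0
```

Call:
apply_moves([
  {"offset": [0, 0, -4], "rot": [0, 0, 0]},
  {"offset": [0, 0, -8], "rot": [0, 0, 0]},
  {"offset": [0, 0, -10.5], "rot": [0, 0, 0]},
  {"offset": [0, 0, -11.5], "rot": [0, 0, 0]},
  {"offset": [0, 0, -12], "rot": [0, 0, 0]},
  {"offset": [0, 0, -12.3], "rot": [0, 0, 0]},
  {"offset": [0, 0, -12.6], "rot": [0, 0, 0]},
  {"offset": [0, 0, -12.8], "rot": [0, 0, 0]},
  {"offset": [0, 0, -12.9], "rot": [0, 0, 0]},
  {"offset": [0, 0, -12.9], "rot": [0, 0, 0]},
])

```text
time: 15.75
position: [0.5455, 0.1322, 0.0743]
tool_rot: [0.475, 0.88, 0.0, 0.001]
ft_force: [-0.5, -1.5, 2.8]
grip_width: 0.0319
grip_force: 20.0
```

Call:
apply_moves([
  {"offset": [0, 0, 0], "rot": [0, 0, 0]},
  {"offset": [0, 0, 0], "rot": [0, 0, 0]},
  {"offset": [0, 0, 0], "rot": [0, 0, 0]},
  {"offset": [0, 0, 0], "rot": [0, 0, 0]},
  {"offset": [0, 0, 4], "rot": [0, 0, 0]},
  {"offset": [0, 0, 8], "rot": [0, 0, 0]},
  {"offset": [0, 0, 13], "rot": [0, 0, 0]},
  {"offset": [0, 0, 17], "rot": [0, 0, 0]},
  {"offset": [1, -4, 17], "rot": [0, 0, -4]},
  {"offset": [2, -9, 17], "rot": [0, 0, -8]},
  {"offset": [2.5, -14, 17], "rot": [0, 0, -12]},
  {"offset": [3, -19, 17], "rot": [0, 0, -16]},
  {"offset": [3.2, -23, 17], "rot": [0, 0, -18.4]},
  {"offset": [3.2, -25, 17], "rot": [0, 0, -18.4]},
  {"offset": [3.2, -25, 17], "rot": [0, 0, -18.4]},
  {"offset": [3.2, -25, 17], "rot": [0, 0, -18.4]},
  {"offset": [3.2, -25, 17], "rot": [0, 0, -18.4]},
], hand=1)

```text
time: 17.45
position: [0.5767, -0.1165, 0.2433]
tool_rot: [0.609, 0.793, 0.0, -0.001]
ft_force: [-1.0, 0.5, 0.6]
grip_width: 0.0869
grip_force: 0.0
```

Run:
```python
from h import *
o=get_obs();c=vision.calibration('wrist');im=save('wrist','w8.png'); np.savez('w8.npz',**c); save('top','t8.png'); save('scene','s8.png');print(o['position'],o['time'])
for n in('filter','lid'): print(n,[(d['centre'],round(d['conf'],2)) for d in nets.spot_point('wrist',n)])
for cam in('scene','top'):
 for n in('filter','lid','press','dropper','cup'): print(cam,n,[d['centre'] for d in nets.spot_point(cam,n)])
cv2.imwrite('pics/w8c.png',np.hstack([cv2.resize(im[:300,200:500,::-1],(560,560)),cv2.resize(cv2.imread('pics/top8.png' if 0 else 'pics/t8.png')[190:260,140:170+30-0][:, :60],(240,560)) ]))
```

```text
[ 0.57670789 -0.11652888  0.24333511] 17.45
filter [([0.585, -0.1438, 0.0087], 0.7)]
lid [([0.5507, -0.0342, 0.0094], 0.75)]
scene filter [[0.5878, -0.1401, 0.0087]]
scene lid [[0.5548, -0.0372, 0.0131], [0.6398, -0.2636, 0.0139]]
scene press [[0.5663, -0.4627, -0.0007], [0.6414, -0.2603, 0.0152], [0.6101, -0.59, -0.0033]]
scene dropper [[0.5457, 0.1292, 0.0106], [0.6834, 0.1857, -0.0013]]
scene cup [[0.4973, 0.203, 0.013]]
top filter [[0.5834, -0.1376, 0.0134]]
top lid [[0.5478, -0.0378, 0.0155]]
top press [[0.6416, -0.2615, 0.0088], [0.5661, -0.4603, -0.0008], [0.6048, -0.5876, 0.002]]
top dropper [[0.5471, 0.1293, 0.0149]]
top cup [[0.5006, 0.2013, 0.0162]]
```

View pics/w8c.png

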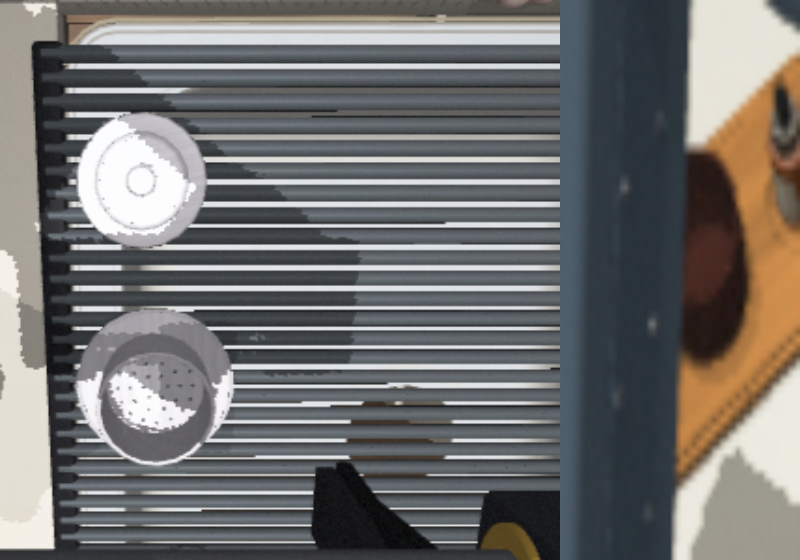

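The wrist crop shows the lid at (142,180), knob on axis, and the filter at (155,390), chamber rim about (157,408). The bottle stands in the right recess (right panel). Next I'll fit the rack height and both axes.

Run:
```python
from h import *
c=dict(np.load('w8.npz')); im=cv2.imread('pics/w8.png'); gm=np.minimum(grad(im,1.),150)
F=lambda v,z,r:samp(gm,proj(c,circ(*v,z,r))).mean()
for h in(.004,.008,.012,.016,.020):
  r=[]
  for n,x0,z,rr in(('sauc',[.585,-.141],.010,.044),('rim',[.585,-.141],.054,.030),('skirt',[.552,-.036],.006,.034),('crown',[.552,-.036],.0255,.0225),('knob',[.552,-.036],.042,.0065)):
    v,q=fit(lambda v:-F(v,h+z,rr),x0,[.008,.008]); r+=[n,v.round(4).tolist(),round(q)]
  print(h,*r)
for n,x0,L in(('filter',[.585,-.141,.012],((.010,.044),(.054,.030))),('lid',[.552,-.036,.012],((.003,.034),))):
  v,q=fit(lambda v:-sum(F(v[:2],v[2]+z,r) for z,r in L),x0,[.006,.006,.012]);print(n,v.round(4),q)
```

```text
0.004 sauc [0.5873, -0.1427] -142 rim [0.5879, -0.1426] -139 skirt [0.5523, -0.0376] -147 crown [0.5508, -0.0383] -111 knob [0.5531, -0.0366] -116
0.008 sauc [0.5869, -0.1417] -146 rim [0.5875, -0.1415] -141 skirt [0.5522, -0.038] -148 crown [0.5509, -0.0383] -113 knob [0.5524, -0.0379] -115
0.012 sauc [0.5863, -0.1405] -147 rim [0.5869, -0.1405] -140 skirt [0.5522, -0.0375] -147 crown [0.5509, -0.0383] -111 knob [0.5525, -0.0379] -115
0.016 sauc [0.5861, -0.1391] -147 rim [0.5865, -0.1395] -138 skirt [0.552, -0.037] -147 crown [0.5511, -0.0356] -111 knob [0.5525, -0.0379] -115
0.02 sauc [0.5862, -0.1382] -147 rim [0.5861, -0.1385] -132 skirt [0.5517, -0.0371] -146 crown [0.5517, -0.0394] -105 knob [0.5522, -0.038] -115
filter [ 0.5868 -0.1406  0.0115] -286.8331604003906
lid [ 0.5521 -0.0369  0.0181] -147.45913696289062
```

Call:
apply_moves([
  {"offset": [1.0, -2.0, -3], "rot": [0, 0, 0]},
  {"offset": [1.0, -2.0, -8], "rot": [0, 0, 0]},
  {"offset": [1.0, -2.0, -12], "rot": [0, 0, 0]},
  {"offset": [1.0, -2.0, -15], "rot": [0, 0, 0]},
  {"offset": [1.0, -2.0, -17], "rot": [0, 0, 0]},
  {"offset": [1.0, -2.0, -18.3], "rot": [0, 0, 0]},
  {"offset": [1.0, -2.0, -19.3], "rot": [0, 0, 0]},
  {"offset": [1.0, -2.0, -19.3], "rot": [0, 0, 0]},
  {"offset": [1.0, -2.0, -19.3], "rot": [0, 0, 0]},
  {"offset": [1.0, -2.0, -19.3], "rot": [0, 0, 0]},
])

```text
time: 19.2
position: [0.5879, -0.1381, 0.0518]
tool_rot: [0.61, 0.793, 0.0, 0.001]
ft_force: [0.2, -0.1, 0.0]
grip_width: 0.0871
grip_force: 0.0
```

Call:
apply_moves([
  {"offset": [0, 0, 0], "rot": [0, 0, 0]},
  {"offset": [0, 0, 0], "rot": [0, 0, 0]},
  {"offset": [0, 0, 0], "rot": [0, 0, 0]},
  {"offset": [0, 0, 0], "rot": [0, 0, 0]},
  {"offset": [0, 0, 0], "rot": [0, 0, 0]},
  {"offset": [0, 0, 0], "rot": [0, 0, 0]},
], hand=0.5, newtons=25)

```text
time: 19.8
position: [0.5869, -0.1378, 0.0507]
tool_rot: [0.61, 0.793, -0.0, -0.0]
ft_force: [0.1, 0.4, 3.0]
grip_width: 0.0586
grip_force: 24.9
```

Call:
apply_moves([
  {"offset": [0, 0, 3], "rot": [0, 0, 0]},
  {"offset": [0, 0, 7], "rot": [0, 0, 0]},
  {"offset": [0, 0, 12], "rot": [0, 0, 0]},
  {"offset": [0, 4, 17], "rot": [0, 0, 3]},
  {"offset": [-1, 9, 18], "rot": [0, 0, 7]},
  {"offset": [-2, 14, 18], "rot": [0, 0, 11]},
  {"offset": [-3.5, 19, 18], "rot": [0, 0, 14]},
  {"offset": [-5, 24, 18], "rot": [0, 0, 18.4]},
  {"offset": [-7, 29, 18], "rot": [0, 0, 18.4]},
  {"offset": [-9, 34.2, 18], "rot": [0, 0, 18.4]},
  {"offset": [-9, 34.2, 18], "rot": [0, 0, 18.4]},
  {"offset": [-9, 34.2, 18], "rot": [0, 0, 18.4]},
  {"offset": [-9, 34.2, 18], "rot": [0, 0, 18.4]},
  {"offset": [-9, 34.2, 18], "rot": [0, 0, 18.4]},
  {"offset": [-9, 34.2, 18], "rot": [0, 0, 18.4]},
  {"offset": [-9, 34.2, 18], "rot": [0, 0, 18.4]},
])

```text
time: 21.4
position: [0.4977, 0.2031, 0.2305]
tool_rot: [0.476, 0.88, -0.0, 0.0]
ft_force: [0.4, -1.3, -1.2]
grip_width: 0.0587
grip_force: 24.9
```

Run:
```python
from h import *
from scipy.spatial.transform import Rotation as Ro
o=get_obs();c=vision.calibration('wrist');im=save('wrist','w9.png')[:,:,::-1]; np.savez('w9.npz',**c)
Rt=Ro.from_quat(o['tool_rot']).as_matrix(); tx=Rt[:2,0];ty=Rt[:2,1]; p=np.array(o['position']); print(p,o['time'],o['q'],Rt.round(3).tolist())
gm=np.minimum(grad(im,1.),150)
for z,r in((.010,.044),(.054,.030),(.054,.0275)):
  f=lambda v:-samp(gm,proj(c,circ(*(p[:2]+v[0]*tx+v[1]*ty),p[2]-.0392+z,r))).mean()
  v,q=fit(f,[0,0],[.006,.004]);print(z,r,v.round(4),round(q,1)); cv2.polylines(im:=im.copy(),[(proj(c,circ(*(p[:2]+v[0]*tx+v[1]*ty),p[2]-.0392+z,r))*8).astype(np.int32)],True,(0,255,0),1,cv2.LINE_AA,3)
cv2.imwrite('pics/w9c.png',cv2.resize(im[120:390,140:430],(800*29//29,600)))
im=save('top','t9.png')
```

```text
[0.49766517 0.20311321 0.23048858] 21.4 [ 1.79547561e-01  4.28340522e-01  1.66769972e+00 -1.10781506e-04
  1.04548855e+00 -3.99348037e-01] [[-0.547, 0.837, 0.0], [0.837, 0.547, -0.0], [-0.0, 0.0, -1.0]]
0.01 0.044 [-0.0024  0.0002] -85.4
0.054 0.03 [-0.0029  0.    ] -103.7
0.054 0.0275 [-0.0003  0.0012] -74.3
```

View pics/w9c.png

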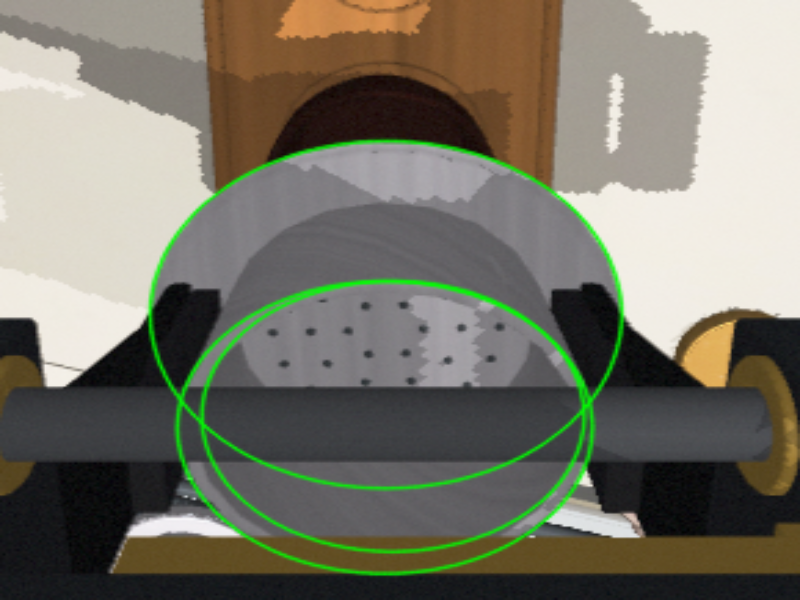

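Call:
apply_moves([
  {"offset": [-0.15, 0.15, -3], "rot": [0, 0, 0]},
  {"offset": [-0.15, 0.15, -6], "rot": [0, 0, 0]},
  {"offset": [-0.15, 0.15, -8.5], "rot": [0, 0, 0]},
  {"offset": [-0.15, 0.15, -10], "rot": [0, 0, 0]},
  {"offset": [-0.15, 0.15, -10.6], "rot": [0, 0, 0]},
  {"offset": [-0.15, 0.15, -11], "rot": [0, 0, 0]},
  {"offset": [-0.15, 0.15, -11.2], "rot": [0, 0, 0]},
  {"offset": [-0.15, 0.15, -11.4], "rot": [0, 0, 0]},
  {"offset": [-0.15, 0.15, -11.4], "rot": [0, 0, 0]},
])

```text
time: 22.4
position: [0.4959, 0.2057, 0.117]
tool_rot: [0.475, 0.88, 0.0, 0.0]
ft_force: [0.4, -0.3, -1.1]
grip_width: 0.0582
grip_force: 24.9
```

Call:
apply_moves([
  {"offset": [0, 0, -0.15], "rot": [0, 0, 0]},
  {"offset": [0, 0, -0.3], "rot": [0, 0, 0]},
  {"offset": [0, 0, -0.4], "rot": [0, 0, 0]},
  {"offset": [0, 0, -0.5], "rot": [0, 0, 0]},
  {"offset": [0, 0, -0.5], "rot": [0, 0, 0]},
  {"offset": [0, 0, -0.5], "rot": [0, 0, 0]},
])

```text
time: 23.0
position: [0.4956, 0.2057, 0.1118]
tool_rot: [0.475, 0.88, 0.0, 0.0]
ft_force: [-1.2, -0.6, 2.8]
grip_width: 0.0585
grip_force: 24.9
```

Call:
apply_moves([
  {"offset": [0, 0, 0], "rot": [0, 0, 0]},
  {"offset": [0, 0, 0], "rot": [0, 0, 0]},
  {"offset": [0, 0, 0], "rot": [0, 0, 0]},
  {"offset": [0, 0, 0], "rot": [0, 0, 0]},
  {"offset": [0, 0, 3], "rot": [0, 0, 0]},
  {"offset": [0, 0, 6], "rot": [0, 0, 0]},
  {"offset": [0, 0, 9], "rot": [0, 0, 0]},
  {"offset": [-0.8, 1.2, 12], "rot": [0, 0, 0]},
  {"offset": [-1.6, 2.5, 16], "rot": [0, 0, 0]},
  {"offset": [-1.6, 2.5, 16], "rot": [0, 0, 0]},
  {"offset": [-1.6, 2.5, 16], "rot": [0, 0, 0]},
  {"offset": [-1.6, 2.5, 16], "rot": [0, 0, 0]},
  {"offset": [-1.6, 2.5, 16], "rot": [0, 0, 0]},
], hand=1)

```text
time: 24.3
position: [0.4789, 0.2301, 0.27]
tool_rot: [0.475, 0.88, -0.001, -0.001]
ft_force: [0.6, 0.1, 0.6]
grip_width: 0.0867
grip_force: 0.0
```

Run:
```python
from h import *
o=get_obs();c=vision.calibration('wrist');im=save('wrist','w10.png')[:,:,::-1].copy(); np.savez('w10.npz',**c); print(o['position'],o['time'])
gm=np.minimum(grad(im,1.),150); F=lambda v,z,r:samp(gm,proj(c,circ(*v,z,r))).mean()
for z,r in((.083,.044),(.127,.030),(.127,.0275),(.084,.0275),(.016,.037)):
  v,q=fit(lambda v:-F(v,z,r),[.4973,.2032],[.008,.008]);print(z,r,v.round(4),round(q,1)); cv2.polylines(im,[(proj(c,circ(*v,z,r))*8).astype(np.int32)],True,(0,255,0),1,cv2.LINE_AA,3)
v,q=fit(lambda v:-F(v[:2],v[2]+.010,.044)-F(v[:2],v[2]+.054,.03),[.4973,.2032,.073],[.006,.006,.01]);print('free z',v.round(4),q)
for n in('filter','cup'):print(n,[(d['centre'],round(d['conf'],2)) for d in nets.spot_point('wrist',n)])
cv2.imwrite('pics/w10c.png',cv2.resize(im[80:340,150:410],(600,600)))
```

```text
[0.47885208 0.23013451 0.26997223] 24.3
0.083 0.044 [0.4979 0.2027] -136.3
0.127 0.03 [0.4975 0.2033] -136.8
0.127 0.0275 [0.4967 0.2053] -132.8
0.084 0.0275 [0.4965 0.2063] -125.4
0.016 0.037 [0.5046 0.2012] -88.2
free z [0.4974 0.2035 0.0746] -272.0283508300781
filter []
cup [([0.5455, 0.1331, 0.0133], 0.27)]
```

View pics/w10c.png

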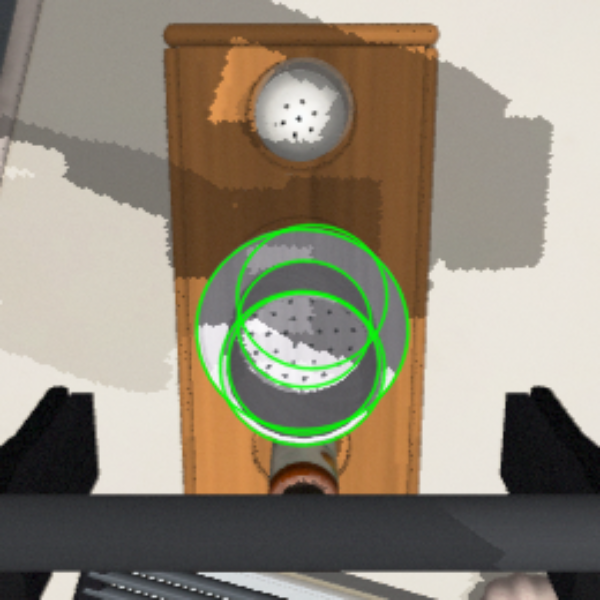

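The filter sits level on the cup; saucer and rim fits agree on (0.4976,0.2032) and the height is as expected. Next is the steel press.

Call:
apply_moves([
  {"offset": [1.5, -4.5, 0], "rot": [0, 0, -3]},
  {"offset": [3, -9, 0], "rot": [0, 0, -6]},
  {"offset": [4.5, -13.5, 0], "rot": [0, 0, -9]},
  {"offset": [6, -18, 0], "rot": [0, 0, -12]},
  {"offset": [7.5, -22.5, 0], "rot": [0, 0, -15]},
  {"offset": [9, -27, 0], "rot": [0, 0, -18.4]},
  {"offset": [10.5, -31.5, 0], "rot": [0, 0, -18.4]},
  {"offset": [12, -36, 0], "rot": [0, 0, -18.4]},
  {"offset": [13.5, -40.5, -1], "rot": [0, 0, -18.4]},
  {"offset": [15, -44, -2.5], "rot": [0, 0, -18.4]},
  {"offset": [15.4, -46, -2.5], "rot": [0, 0, -18.4]},
  {"offset": [15.4, -46, -2.5], "rot": [0, 0, -18.4]},
  {"offset": [15.4, -46, -2.5], "rot": [0, 0, -18.4]},
  {"offset": [15.4, -46, -2.5], "rot": [0, 0, -18.4]},
  {"offset": [15.4, -46, -2.5], "rot": [0, 0, -18.4]},
])

```text
time: 25.95
position: [0.6335, -0.2274, 0.2474]
tool_rot: [0.609, 0.793, 0.0, 0.0]
ft_force: [0.3, 0.9, 0.4]
grip_width: 0.0868
grip_force: 0.0
```

Run:
```python
from h import *
o=get_obs();c=vision.calibration('wrist');im=save('wrist','w11.png')[:,:,::-1].copy(); np.savez('w11.npz',**c); print(o['position'],o['time'])
print([(d['centre'],round(d['conf'],2)) for d in nets.spot_point('wrist','press')])
gm=np.minimum(grad(im,1.),150); F=lambda v,z,r:samp(gm,proj(c,circ(*v,z,r))).mean()
h=.0115
for z,r in((h+.003,.0245),(h+.056,.006)):
  v,q=fit(lambda v:-F(v,z,r),[.641,-.261],[.006,.006]);print(z,r,v.round(4),round(q,1)); cv2.polylines(im,[(proj(c,circ(*v,z,r))*8).astype(np.int32)],True,(0,0,255),1,cv2.LINE_AA,3)
cv2.imwrite('pics/w11c.png',cv2.resize(im[150:300,200:350],(600,600)))
```

```text
[ 0.63348954 -0.22737203  0.24739539] 25.95
[([0.643, -0.2623, 0.0135], 0.88), ([0.5601, -0.4593, 0.0004], 0.79)]
0.014499999999999999 0.0245 [ 0.6407 -0.26  ] -149.2
0.0675 0.006 [ 0.6399 -0.261 ] -145.5
```

View pics/w11c.png

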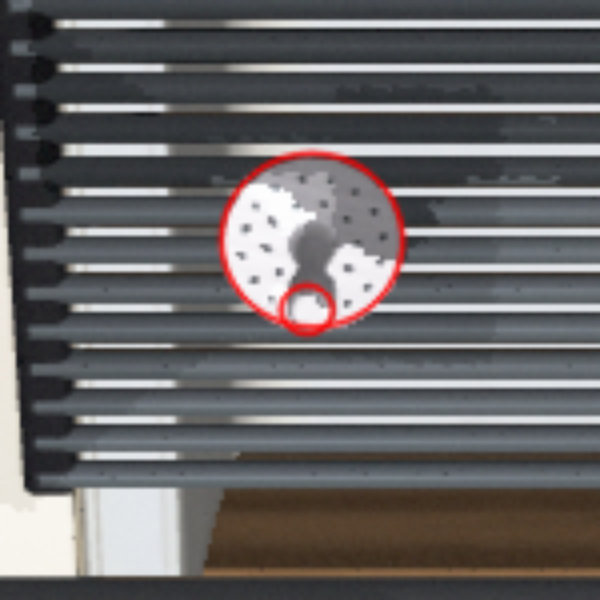

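The picture shows the steel press with disc at crop (312,240) and grip top at (308,310). Its axis is at (0.6405,-0.2603) in both fits, so this is the right one (no green or orange in view).

Call:
apply_moves([
  {"offset": [0.7, -3.1, -3], "rot": [0, 0, 0]},
  {"offset": [0.7, -3.1, -7], "rot": [0, 0, 0]},
  {"offset": [0.7, -3.1, -11], "rot": [0, 0, 0]},
  {"offset": [0.7, -3.1, -14.5], "rot": [0, 0, 0]},
  {"offset": [0.7, -3.1, -17], "rot": [0, 0, 0]},
  {"offset": [0.7, -3.1, -17.8], "rot": [0, 0, 0]},
  {"offset": [0.7, -3.1, -17.8], "rot": [0, 0, 0]},
  {"offset": [0.7, -3.1, -17.8], "rot": [0, 0, 0]},
  {"offset": [0.7, -3.1, -17.8], "rot": [0, 0, 0]},
])

```text
time: 26.95
position: [0.6419, -0.2609, 0.0708]
tool_rot: [0.609, 0.793, 0.0, 0.002]
ft_force: [0.6, -0.7, 1.1]
grip_width: 0.0872
grip_force: 0.0
```

Call:
apply_moves([
  {"offset": [0, 0, 0], "rot": [0, 0, 0]},
  {"offset": [0, 0, 0], "rot": [0, 0, 0]},
  {"offset": [0, 0, 0], "rot": [0, 0, 0]},
  {"offset": [0, 0, 0], "rot": [0, 0, 0]},
  {"offset": [0, 0, 0], "rot": [0, 0, 0]},
  {"offset": [0, 0, 0], "rot": [0, 0, 0]},
  {"offset": [0, 0, 0], "rot": [0, 0, 0]},
  {"offset": [0, 0, 0], "rot": [0, 0, 0]},
  {"offset": [0, 0, 0], "rot": [0, 0, 0]},
  {"offset": [0, 0, 0], "rot": [0, 0, 0]},
], hand=0, newtons=20)

```text
time: 27.95
position: [0.6406, -0.2603, 0.0685]
tool_rot: [0.61, 0.793, -0.0, -0.0]
ft_force: [0.0, 0.2, 0.5]
grip_width: 0.0149
grip_force: 0.0
```

Call:
apply_moves([
  {"offset": [0, 0, 0], "rot": [0, 0, 0]},
  {"offset": [0, 0, 0], "rot": [0, 0, 0]},
  {"offset": [0, 0, 0], "rot": [0, 0, 0]},
  {"offset": [0, 0, 0], "rot": [0, 0, 0]},
])

```text
time: 28.35
position: [0.6406, -0.2603, 0.0685]
tool_rot: [0.61, 0.793, 0.0, 0.0]
ft_force: [0.3, 0.2, -0.4]
grip_width: 0.0109
grip_force: 20.0
```

Call:
apply_moves([
  {"offset": [0, 0, 3], "rot": [0, 0, 0]},
  {"offset": [0, 0, 7], "rot": [0, 0, 0]},
  {"offset": [0, 0, 11], "rot": [0, 0, 0]},
  {"offset": [-1, 4, 15], "rot": [0, 0, 3]},
  {"offset": [-2.5, 8.5, 15], "rot": [0, 0, 6]},
  {"offset": [-4, 13, 15], "rot": [0, 0, 9]},
  {"offset": [-5.5, 17.5, 15], "rot": [0, 0, 12]},
  {"offset": [-7, 22, 15], "rot": [0, 0, 15]},
  {"offset": [-8.5, 26.5, 15], "rot": [0, 0, 18.4]},
  {"offset": [-10, 31, 15], "rot": [0, 0, 18.4]},
  {"offset": [-11.5, 35.5, 15], "rot": [0, 0, 18.4]},
  {"offset": [-13, 40, 15], "rot": [0, 0, 18.4]},
  {"offset": [-14, 44, 15], "rot": [0, 0, 18.4]},
  {"offset": [-14.3, 46.4, 15], "rot": [0, 0, 18.4]},
  {"offset": [-14.3, 46.4, 15], "rot": [0, 0, 18.4]},
  {"offset": [-14.3, 46.4, 15], "rot": [0, 0, 18.4]},
  {"offset": [-14.3, 46.4, 15], "rot": [0, 0, 18.4]},
  {"offset": [-14.3, 46.4, 15], "rot": [0, 0, 18.4]},
  {"offset": [-14.3, 46.4, 15], "rot": [0, 0, 18.4]},
])

```text
time: 30.25
position: [0.4979, 0.2026, 0.2185]
tool_rot: [0.476, 0.88, -0.0, -0.0]
ft_force: [0.6, -0.1, -1.3]
grip_width: 0.011
grip_force: 20.0
```

Run:
```python
from h import *
from scipy.spatial.transform import Rotation as Ro
o=get_obs();c=vision.calibration('wrist');im=save('wrist','w12.png')[:,:,::-1].copy()
p=np.array(o['position']);print(p,o['time'],o['grip_width'])
gm=np.minimum(grad(im,1.),150); F=lambda v,z,r:samp(gm,proj(c,circ(*v,z,r))).mean()
for n,z,r,x0 in(('disc',p[2]-.057+.003,.0245,p[:2]),('disc',p[2]-.057,.0245,p[:2]),('rim',.127,.030,[.4976,.2032]),('saucer',.083,.044,[.4976,.2032])):
  v,q=fit(lambda v:-F(v,z,r),x0,[.006,.006]);print(n,v.round(4),round(q,1)); cv2.polylines(im,[(proj(c,circ(*v,z,r))*8).astype(np.int32)],True,(0,255,0),1,cv2.LINE_AA,3)
cv2.imwrite('pics/w12c.png',cv2.resize(im[130:390,150:410],(600,600)))
```

```text
[0.49792218 0.20258744 0.21850661] 30.25 0.01096858134356652
disc [0.498  0.2026] -96.7
disc [0.4985 0.2019] -95.4
rim [0.4972 0.2033] -87.7
saucer [0.4968 0.2041] -134.9
```

View pics/w12c.png

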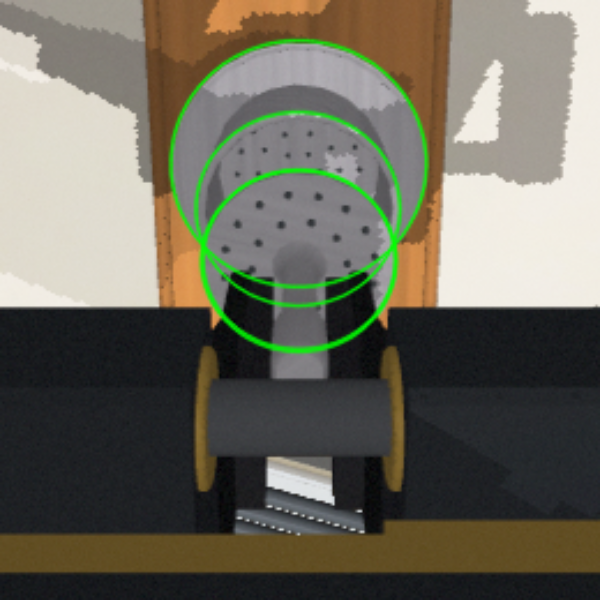

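Call:
apply_moves([
  {"offset": [-0.05, 0, -1.5], "rot": [0, 0, 0]},
  {"offset": [-0.05, 0, -2.8], "rot": [0, 0, 0]},
  {"offset": [-0.05, 0, -3], "rot": [0, 0, 0]},
  {"offset": [-0.05, 0, -3], "rot": [0, 0, 0]},
  {"offset": [-0.05, 0, -3], "rot": [0, 0, 0]},
  {"offset": [-0.05, 0, -3], "rot": [0, 0, 0]},
])

```text
time: 30.9
position: [0.4976, 0.2037, 0.1892]
tool_rot: [0.475, 0.88, 0.0, 0.001]
ft_force: [1.1, 0.7, -0.4]
grip_width: 0.0108
grip_force: 20.0
```

Aligned to within about 0.5 mm. Inserting.

Call:
apply_moves([
  {"offset": [0, 0, -0.5], "rot": [0, 0, 0]},
  {"offset": [0, 0, -1], "rot": [0, 0, 0]},
  {"offset": [0, 0, -1.6], "rot": [0, 0, 0]},
  {"offset": [0, 0, -2.2], "rot": [0, 0, 0]},
  {"offset": [0, 0, -2.8], "rot": [0, 0, 0]},
  {"offset": [0, 0, -3.4], "rot": [0, 0, 0]},
  {"offset": [0, 0, -4], "rot": [0, 0, 0]},
  {"offset": [0, 0, -4.4], "rot": [0, 0, 0]},
  {"offset": [0, 0, -4.6], "rot": [0, 0, 0]},
  {"offset": [0, 0, -4.7], "rot": [0, 0, 0]},
  {"offset": [0, 0, -4.7], "rot": [0, 0, 0]},
])

```text
time: 32.0
position: [0.4971, 0.2037, 0.1415]
tool_rot: [0.475, 0.88, 0.0, 0.0]
ft_force: [-0.4, 0.0, -0.4]
grip_width: 0.011
grip_force: 20.0
```

Call:
apply_moves([
  {"offset": [0, 0, 0], "rot": [0, 0, 0]},
  {"offset": [0, 0, 0], "rot": [0, 0, 0]},
  {"offset": [0, 0, 0], "rot": [0, 0, 0]},
  {"offset": [0, 0, 0.5], "rot": [0, 0, 0]},
  {"offset": [0, 0, 1.5], "rot": [0, 0, 0]},
  {"offset": [0, 0, 3], "rot": [0, 0, 0]},
  {"offset": [0, 0, 6], "rot": [0, 0, 0]},
  {"offset": [0, 0, 10], "rot": [0, 0, 0]},
  {"offset": [-0.8, 1.2, 13], "rot": [0, 0, 0]},
  {"offset": [-1.6, 2.5, 13], "rot": [0, 0, 0]},
], hand=0.19)

```text
time: 33.0
position: [0.4839, 0.2295, 0.2771]
tool_rot: [0.475, 0.88, 0.004, 0.004]
ft_force: [0.6, 0.2, 0.1]
grip_width: 0.0164
grip_force: 0.0
```

Call:
apply_moves([
  {"offset": [0, 0, 0], "rot": [0, 0, 0]},
  {"offset": [0, 0, 0], "rot": [0, 0, 0]},
  {"offset": [0, 0, 0], "rot": [0, 0, 0]},
  {"offset": [0, 0, 0], "rot": [0, 0, 0]},
  {"offset": [0, 0, 0], "rot": [0, 0, 0]},
  {"offset": [0, 0, 0], "rot": [0, 0, 0]},
], hand=1)

```text
time: 33.6
position: [0.4811, 0.2284, 0.271]
tool_rot: [0.475, 0.88, -0.0, -0.0]
ft_force: [0.8, -0.5, -0.2]
grip_width: 0.0567
grip_force: 0.0
```

Run:
```python
from h import *
o=get_obs();c=vision.calibration('wrist');im=save('wrist','w13.png')[:,:,::-1].copy(); np.savez('w13.npz',**c)
p=np.array(o['position']);print(p,o['time'],o['grip_width'])
gm=np.minimum(grad(im,1.),150); F=lambda v,z,r:samp(gm,proj(c,circ(*v,z,r))).mean()
for n,z,r in(('disc',.087,.0245),('grip',.140,.006),('rim',.127,.030),('saucer',.083,.044)):
  v,q=fit(lambda v:-F(v,z,r),[.4974,.2033],[.006,.006]);print(n,v.round(4),round(q,1)); cv2.polylines(im,[(proj(c,circ(*v,z,r))*8).astype(np.int32)],True,(0,255,0),1,cv2.LINE_AA,3)
cv2.imwrite('pics/w13c.png',cv2.resize(im[100:340,150:410],(600,554)))
```

```text
[0.48111848 0.22836825 0.27101015] 33.6 0.05674157645356605
disc [0.5002 0.2017] -106.3
grip [0.4777 0.2063] -139.4
rim [0.4975 0.2034] -135.1
saucer [0.4979 0.2026] -140.9
```

View pics/w13c.png

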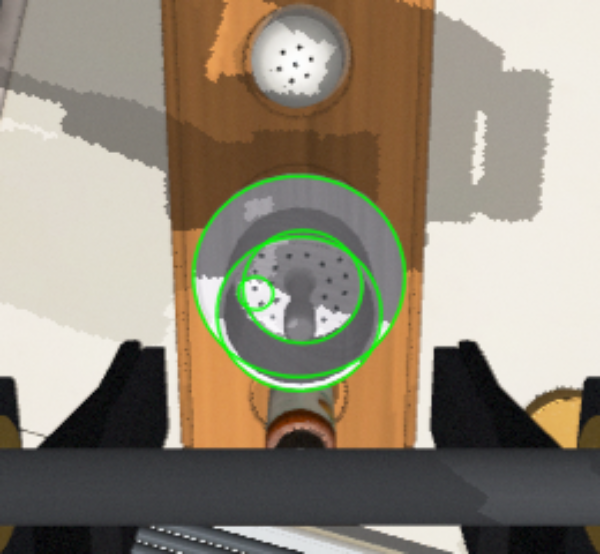

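The press is in the chamber, upright and concentric (grip top crop (298,325); the small "grip" circle is a bad fit). Last is the lid.

Call:
apply_moves([
  {"offset": [1, -4, 0], "rot": [0, 0, -4]},
  {"offset": [2.2, -8.5, 0], "rot": [0, 0, -8]},
  {"offset": [3.4, -13, 0], "rot": [0, 0, -12]},
  {"offset": [4.6, -17.5, 0], "rot": [0, 0, -16]},
  {"offset": [5.8, -21.5, -2], "rot": [0, 0, -18.4]},
  {"offset": [6.4, -23.7, -3.5], "rot": [0, 0, -18.4]},
  {"offset": [6.4, -23.7, -3.5], "rot": [0, 0, -18.4]},
  {"offset": [6.4, -23.7, -3.5], "rot": [0, 0, -18.4]},
  {"offset": [6.4, -23.7, -3.5], "rot": [0, 0, -18.4]},
  {"offset": [6.4, -23.7, -3.5], "rot": [0, 0, -18.4]},
])

```text
time: 34.65
position: [0.5451, -0.0071, 0.2373]
tool_rot: [0.609, 0.793, 0.0, 0.0]
ft_force: [-0.1, -0.8, 0.2]
grip_width: 0.0869
grip_force: 0.0
```

Run:
```python
from h import *
o=get_obs();c=vision.calibration('wrist');im=save('wrist','w14.png')[:,:,::-1].copy(); np.savez('w14.npz',**c)
p=np.array(o['position']);print(p,o['time'],o['grip_width'])
gm=np.minimum(grad(im,1.),150); F=lambda v,z,r:samp(gm,proj(c,circ(*v,z,r))).mean(); h=.0115
for n,z,r in(('skirt',h+.006,.034),('skirt0',h,.034),('crown',h+.0255,.0245),('knob',h+.038,.0075)):
  v,q=fit(lambda v:-F(v,z,r),[.5522,-.0375],[.006,.006]);print(n,v.round(4),round(q,1))
```

```text
[ 0.54508435 -0.00705964  0.23730941] 34.65 0.08685901612047202
skirt [ 0.5513 -0.0358] -148.7
skirt0 [ 0.5517 -0.0379] -146.6
crown [ 0.5524 -0.0401] -120.2
knob [ 0.5514 -0.035 ] -129.1
```

Call:
apply_moves([
  {"offset": [0.7, -2.8, -3], "rot": [0, 0, 0]},
  {"offset": [0.7, -2.8, -7], "rot": [0, 0, 0]},
  {"offset": [0.7, -2.8, -11], "rot": [0, 0, 0]},
  {"offset": [0.7, -2.8, -14.5], "rot": [0, 0, 0]},
  {"offset": [0.7, -2.8, -16.8], "rot": [0, 0, 0]},
  {"offset": [0.7, -2.8, -17.5], "rot": [0, 0, 0]},
  {"offset": [0.7, -2.8, -17.5], "rot": [0, 0, 0]},
  {"offset": [0.7, -2.8, -17.5], "rot": [0, 0, 0]},
  {"offset": [0.7, -2.8, -17.5], "rot": [0, 0, 0]},
  {"offset": [0.7, -2.8, -17.5], "rot": [0, 0, 0]},
])

```text
time: 35.7
position: [0.553, -0.0364, 0.0629]
tool_rot: [0.609, 0.793, 0.001, 0.001]
ft_force: [-0.4, 0.9, -0.0]
grip_width: 0.0871
grip_force: 0.0
```

Call:
apply_moves([
  {"offset": [0, 0, 0], "rot": [0, 0, 0]},
  {"offset": [0, 0, 0], "rot": [0, 0, 0]},
  {"offset": [0, 0, 0], "rot": [0, 0, 0]},
  {"offset": [0, 0, 0], "rot": [0, 0, 0]},
  {"offset": [0, 0, 0], "rot": [0, 0, 0]},
  {"offset": [0, 0, 0], "rot": [0, 0, 0]},
  {"offset": [0, 0, 0], "rot": [0, 0, 0]},
  {"offset": [0, 0, 0], "rot": [0, 0, 0]},
  {"offset": [0, 0, 0], "rot": [0, 0, 0]},
  {"offset": [0, 0, 0], "rot": [0, 0, 0]},
  {"offset": [0, 0, 0], "rot": [0, 0, 0]},
  {"offset": [0, 0, 0], "rot": [0, 0, 0]},
  {"offset": [0, 0, 0], "rot": [0, 0, 0]},
], hand=0, newtons=25)

```text
time: 37.0
position: [0.552, -0.0363, 0.0615]
tool_rot: [0.61, 0.793, -0.0, -0.0]
ft_force: [-0.3, -0.1, -0.2]
grip_width: 0.0138
grip_force: 25.0
```

Call:
apply_moves([
  {"offset": [0, 0, 3], "rot": [0, 0, 0]},
  {"offset": [0, 0, 7], "rot": [0, 0, 0]},
  {"offset": [0, 0, 11], "rot": [0, 0, 0]},
  {"offset": [0, 0, 15], "rot": [0, 0, 3]},
  {"offset": [-1, 4.5, 15.5], "rot": [0, 0, 7]},
  {"offset": [-2, 9, 15.5], "rot": [0, 0, 11]},
  {"offset": [-3, 13.5, 15.5], "rot": [0, 0, 15]},
  {"offset": [-4, 18, 15.5], "rot": [0, 0, 18.4]},
  {"offset": [-5, 22, 15.5], "rot": [0, 0, 18.4]},
  {"offset": [-5.5, 24, 15.5], "rot": [0, 0, 18.4]},
  {"offset": [-5.5, 24, 15.5], "rot": [0, 0, 18.4]},
  {"offset": [-5.5, 24, 15.5], "rot": [0, 0, 18.4]},
  {"offset": [-5.5, 24, 15.5], "rot": [0, 0, 18.4]},
  {"offset": [-5.5, 24, 15.5], "rot": [0, 0, 18.4]},
  {"offset": [-5.5, 24, 15.5], "rot": [0, 0, 18.4]},
])

```text
time: 38.5
position: [0.4974, 0.2027, 0.2165]
tool_rot: [0.476, 0.88, -0.0, -0.0]
ft_force: [-1.9, 0.4, -0.7]
grip_width: 0.0136
grip_force: 25.0
```

Run:
```python
from h import *
o=get_obs();c=vision.calibration('wrist');im=save('wrist','w15.png')[:,:,::-1].copy()
p=np.array(o['position']);print(p,o['time'],o['grip_width'],o['tool_rot'])
gm=np.minimum(grad(im,1.),150); F=lambda v,z,r:samp(gm,proj(c,circ(*v,z,r))).mean()
for n,z,r,x0 in(('skirt top',p[2]-.05+.006,.034,p[:2]),('skirt bot',p[2]-.05,.034,p[:2]),('saucer',.083,.044,[.4976,.2032])):
  v,q=fit(lambda v:-F(v,z,r),x0,[.006,.006]);print(n,v.round(4),round(q,1)); cv2.polylines(im,[(proj(c,circ(*v,z,r))*8).astype(np.int32)],True,(0,255,0),1,cv2.LINE_AA,3)
s=save('scene','s15.png')[:,:,::-1]; q=pix('scene',[.4976,.2032,.15]).astype(int); s=s[q[1]-50:q[1]+50,q[0]-40:q[0]+40]
cv2.imwrite('pics/w15c.png',np.hstack([cv2.resize(im[130:390,150:410],(450,450)),cv2.resize(s,(350,450))]))
```

```text
[0.49744492 0.20267034 0.21648983] 38.5 0.013633389685787043 [ 4.75756237e-01  8.79577169e-01 -7.83652987e-05 -2.79748719e-05]
skirt top [0.497  0.2035] -92.9
skirt bot [0.4976 0.2023] -87.7
saucer [0.4971 0.2039] -120.2
```

View pics/w15c.png

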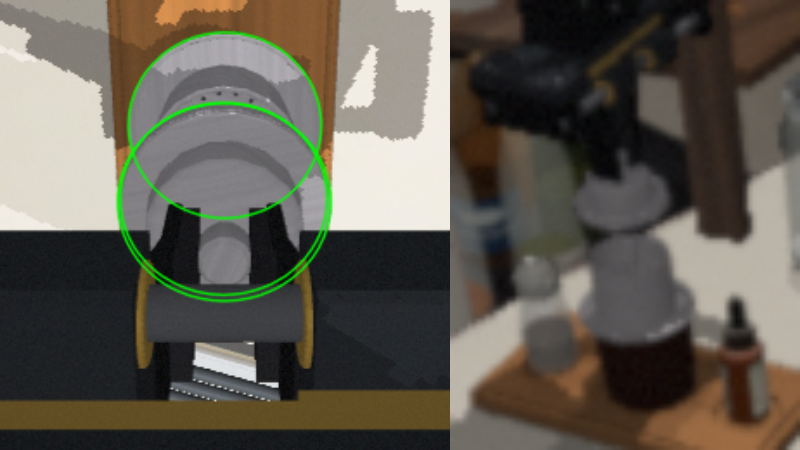

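Call:
apply_moves([
  {"offset": [0, 0, -1.5], "rot": [0, 0, 0]},
  {"offset": [0, 0, -2.8], "rot": [0, 0, 0]},
  {"offset": [0, 0, -3.4], "rot": [0, 0, 0]},
  {"offset": [0, 0, -3.4], "rot": [0, 0, 0]},
  {"offset": [0, 0, -3.4], "rot": [0, 0, 0]},
  {"offset": [0, 0, -3.4], "rot": [0, 0, 0]},
  {"offset": [0, 0, -3.4], "rot": [0, 0, 0]},
])

```text
time: 39.3
position: [0.4975, 0.2038, 0.1832]
tool_rot: [0.475, 0.88, 0.0, 0.0]
ft_force: [0.1, 0.3, -0.8]
grip_width: 0.0135
grip_force: 25.0
```

Run:
```python
from h import *
o=get_obs();c=vision.calibration('wrist');im=save('wrist','w16.png')[:,:,::-1].copy()
p=np.array(o['position']);print(p,o['time'],o['ft_force'])
gm=np.minimum(grad(im,1.),150); F=lambda v,z,r:samp(gm,proj(c,circ(*v,z,r))).mean()
for n,z,r,x0 in(('skirt top',p[2]-.05+.006,.034,p[:2]),('skirt bot',p[2]-.05,.034,p[:2]),('saucer',.083,.044,[.4976,.2032])):
  v,q=fit(lambda v:-F(v,z,r),x0,[.006,.006]);print(n,v.round(4),round(q,1))
```

```text
[0.49746538 0.20377451 0.18315023] 39.3 [ 0.12737612  0.27105027 -0.84463324]
skirt top [0.4978 0.2027] -77.9
skirt bot [0.499  0.2016] -80.2
saucer [0.4969 0.2039] -106.9
```

Call:
apply_moves([
  {"offset": [0, 0, -0.2], "rot": [0, 0, 0]},
  {"offset": [0, 0, -0.4], "rot": [0, 0, 0]},
  {"offset": [0, 0, -0.6], "rot": [0, 0, 0]},
  {"offset": [0, 0, -0.7], "rot": [0, 0, 0]},
  {"offset": [0, 0, -0.8], "rot": [0, 0, 0]},
  {"offset": [0, 0, -0.8], "rot": [0, 0, 0]},
])

```text
time: 39.95
position: [0.497, 0.2037, 0.1743]
tool_rot: [0.475, 0.88, -0.0, -0.0]
ft_force: [0.1, -0.1, -1.1]
grip_width: 0.0135
grip_force: 25.0
```

Skirt is about 3 mm below the rim with no contact force, so it has entered. Seating it.

Call:
apply_moves([
  {"offset": [0, 0, -0.1], "rot": [0, 0, 0]},
  {"offset": [0, 0, -0.2], "rot": [0, 0, 0]},
  {"offset": [0, 0, -0.3], "rot": [0, 0, 0]},
  {"offset": [0, 0, -0.35], "rot": [0, 0, 0]},
  {"offset": [0, 0, -0.35], "rot": [0, 0, 0]},
])

```text
time: 40.45
position: [0.4974, 0.2037, 0.1718]
tool_rot: [0.475, 0.88, 0.0, 0.0]
ft_force: [0.0, -0.7, 4.4]
grip_width: 0.0136
grip_force: 25.0
```

Call:
apply_moves([
  {"offset": [0, 0, 0], "rot": [0, 0, 0]},
  {"offset": [0, 0, 0], "rot": [0, 0, 0]},
  {"offset": [0, 0, 0], "rot": [0, 0, 0]},
  {"offset": [0, 0, 0], "rot": [0, 0, 0]},
  {"offset": [0, 0, 1], "rot": [0, 0, 0]},
  {"offset": [0, 0, 4], "rot": [0, 0, 0]},
  {"offset": [0, 0, 8], "rot": [0, 0, 0]},
  {"offset": [-1.6, 2.5, 11], "rot": [0, 0, 0]},
  {"offset": [-3.2, 5, 12], "rot": [0, 0, 0]},
  {"offset": [-3.2, 5, 12], "rot": [0, 0, 0]},
  {"offset": [-3.2, 5, 12], "rot": [0, 0, 0]},
  {"offset": [-3.2, 5, 12], "rot": [0, 0, 0]},
  {"offset": [-3.2, 5, 12], "rot": [0, 0, 0]},
], hand=0.45)

```text
time: 41.75
position: [0.4652, 0.2529, 0.2903]
tool_rot: [0.475, 0.88, -0.001, -0.0]
ft_force: [0.4, 0.1, -0.3]
grip_width: 0.0392
grip_force: 0.0
```

Run:
```python
from h import *
o=get_obs();c=vision.calibration('wrist');im=save('wrist','w17.png')[:,:,::-1].copy()
p=np.array(o['position']);print(p,o['time'],o['ft_force'])
gm=np.minimum(grad(im,1.),150); F=lambda v,z,r:samp(gm,proj(c,circ(*v,z,r))).mean()
for n,z,r,x0 in(('skirt top',.127,.034,[.4975,.2034]),('skirt bot',.121,.034,[.4975,.2034]),('saucer',.083,.044,[.4976,.2032]),('shakerdome',.082,.017,[.4514,.2727])):
  v,q=fit(lambda v:-F(v,z,r),x0,[.008,.008]);print(n,v.round(4),round(q,1))
v,q=fit(lambda v:-F(v[:2],v[2],.034),[.4975,.2034,.124],[.006,.006,.012]);print('lid free z',v.round(4))
s=save('scene','s17.png')[:,:,::-1]; q=pix('scene',[.4976,.2032,.1]).astype(int); s=s[q[1]-50:q[1]+50,q[0]-50:q[0]+60]
for n in('shaker','dropper','cup','lid'):print(n,[d['centre'] for d in nets.spot_point('scene',n)][:2])
cv2.imwrite('pics/w17c.png',np.hstack([cv2.resize(im[60:360,130:430],(400,400)),cv2.resize(s,(400,400))]))
```

```text
[0.46522221 0.25287817 0.29031924] 41.75 [ 0.39436704  0.09220068 -0.3393824 ]
skirt top [0.4993 0.2027] -142.8
skirt bot [0.5003 0.2008] -140.6
saucer [0.4963 0.2034] -118.1
shakerdome [0.4487 0.2755] -142.4
lid free z [0.4995 0.2025 0.1259]
shaker [[0.4558, 0.2787, 0.0116]]
dropper [[0.547, 0.1271, 0.0084]]
cup [[0.4955, 0.2011, 0.0167]]
lid [[0.501, 0.2031, 0.1246]]
```

View pics/w17c.png

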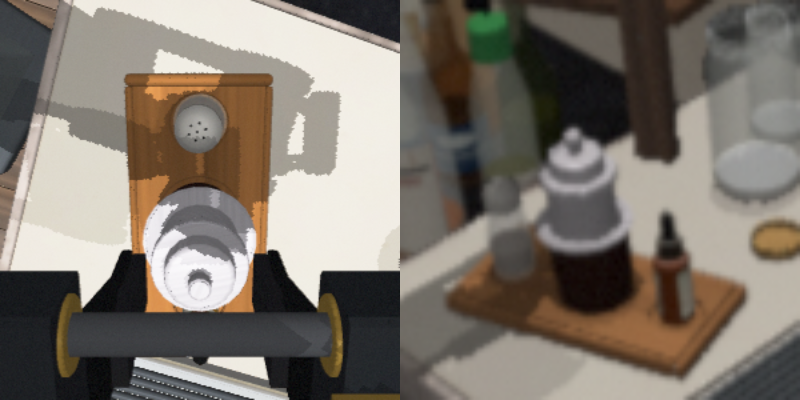

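Everything stands as asked: lid level on the filter, filter on the cup, shaker in the left recess, bottle in the right one, gripper clear.

```bash
python3 -c "
from rig import hand_in; print(hand_in())"
```

```text
the job is handed in; nothing more can be done
None
```

The job is done and handed in at about 42 s of the 128 s: filter on the cup with the press inside and the lid seated over it, shaker in the left recess and dropper bottle in the right. The last pictures show everything upright and the gripper clear; `hand_in()` returned no verdict.

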